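# Put the spool caddy away through the dust flap of the empty bay

### The arm

A 7-joint arm with a two-finger parallel gripper is mounted at the origin on the work surface. World frame = base frame: x ahead of the robot, y to its left, z up, the work surface at z = 0. Lengths are in mm, angles in rad, forces in N, time in s.
With the tool pointing down it reaches from about 400 to 875 mm from the base axis. Payload 4.4 kg.
Tool frame: the origin (TCP) lies at the very end of the fingers, on their centre line; the grasp point (between the pads) lies 19 mm behind it; z points along the fingers, y is the direction in which the jaws open and shut (so a half turn about z gives the same grasp; the last joint's range is limited). The gripper opens to 85 mm and grips with 20 to 120 N. Pads are 22 mm wide; open, the fingers measure 114 mm over their backs; the gripper's body (76 mm by 85 mm) begins 54 mm behind the grasp point. The pads swing forward as they close: fully open they stand 13 mm farther back than shut.
Start: joints at [1.204, 0.628, 0.038, 1.517, -0.027, 0.996, -0.02], TCP at [192.613, -620.821, 231.313] pointing down, gripper open.
Joint ranges: [-3.06, 3.06], [-0.37, 2.12], [-1.25, 1.32], [0.18, 2.47], [-1.1, 4.24], [0.23, 1.98], [-2.94, 2.94]. Speed limits (rad/s): [2.57, 2.57, 3.14, 3.14, 3.14, 3.14, 3.14].

### API

Orientations are given as [roll, pitch, yaw] about the fixed x, y, z axes, in that order (R = Rz(yaw) Ry(pitch) Rx(roll)).
In Python, from cell import read_state, get_image, finish_job gives the robot as it stands.
- The arm moves only by the tool carry_out, never from a script. Its argument "series" is a list that holds one entry, the list of rows, each a list of 7 numbers: the shift along the tool's x, y, z in cm, then the turn, a rotation vector about the tool's x, y, z in rad, then the finger opening in cm, from 0 to 8.54. In form: [[[x, y, z, wx, wy, wz, grip], ...]]. A call has 1 to 5 rows; each row is the pose to reach, as a shift and turn from the pose commanded when the call began, along the tool's axes at that moment; what a row does not reach only later rows make up. A row lasts 1/12 s, in which the tool goes at most 41.7 mm and 7.16 degrees, less where a joint would pass 70% of its speed; a pose out of reach is approached as far as the arm can. A call with a gripper value outside its range is refused whole. The fingers move at their own pace and stop on an object; the grip force is fixed at half the most. Time passes only in rows, so rows that repeat a pose let the fingers close. It gives the time, the measured TCP pose, the force and the opening at its end, in the units of the state.
- read_state(): the state, without advancing time (a new reading comes with each control period).
- get_image(name): name is "scene" or "top" or "wrist"; returns a dict with "img" (480x640x3 uint8, blue, green, red), "z_map" (480x640 float32, mm along the optical axis (not along the pixel's ray), 0 where there is no reading), "mtx" (3x3 intrinsics, pixels), "T" (4x4, takes a point from camera to world coordinates); the wrist camera has in their place "T_tool_cam" (4x4, takes a point from camera to tool coordinates, whose origin is the TCP and whose axes are the flange's). Camera axes: x right, y down, z forward; pixel columns grow to the right and rows downward; lengths in mm; the calibration is good to about 2 mm. A picture is of the moment at which its call begins: read the wrist's pose just before it.
- finish_job(): hands the job in, once; it reports no verdict.
The state is a dict: "clock": time; "qpos": joint angles; "qd": joint speeds; "tau": joint torques, N m; "eef_pos": TCP position; "tool_rot": TCP orientation; "force": force on the tool from outside, world axes, zero at the start; "torque": the same for the moment, N m; "width": finger opening in mm.
Only numpy, scipy, OpenCV 4.12 (cv2) and the standard library are available. Lean on these libraries where they do the work, as an engineer would, in place of code of your own. Each camera call takes 0.05 s, during which the arm holds its last target.

### The job

Put the wooden spool caddy away in the bay of the grey dust cabinet that is still empty: push it, tall end first, through that bay's hinged flap until it is wholly inside and upright and both flaps hang shut again. The other bay is already full, which you will feel, because its flap swings only part way and stops; do not force it, and leave the other things on the bench where they stand.

Things in the scene. Friction and masses are not known exactly. Their poses are not given: they have to be found in the camera images.
- caddy: loose brown wooden spool caddy, about 0.4 kg. Base 160 mm long (its x), 64 wide (its y), 12 thick; across its +x end a tall end board, top 50 mm above the underside, across its -x end a low one, top 28 mm (both 8 mm thick, 64 wide); two fixed black spools, 36 mm diameter, about 44 mm either side of the middle, tops 46 mm up; a grip fin between them. Origin: centre of its underside, z up
- fin (a point): top centre of the caddy's grip fin, over the caddy's origin, 64 mm above its underside: a thin upright board, 40 mm long along the caddy's x, 12 mm thick in y, rising 52 mm from the base
- tall_end (a point): top middle of the outer face of the caddy's tall end board (80 mm along its x from its origin, 50 mm up): the end that goes in first
- cabinet: fixed grey steel dust cabinet on the bench, 196 mm wide (y), 104 tall, roofed, closed at back and sides, two bays opening at its front. Origin: bench level, in the plane of the hanging flaps, midway between the bays; x points into the cabinet, z up. Walls stand out 10 mm before the flap plane; the roof starts 6 mm behind it, underside 98 mm up; back wall 214 mm behind it
- bay_left (a point): middle of the left bay's mouth (cabinet y = +48 mm) at bench level in the flap plane. The bay is 84 mm wide between its walls; the bench itself is its floor. One bay, left or right by chance, is full: a carton of 0.9 kg, 70 mm tall, hidden behind its flap, stands 34 mm behind the flap plane and can slide back only about 4 mm
- bay_right (a point): middle of the right bay's mouth (cabinet y = -48 mm), alike
- flap_left (a joint): swing of the left bay's flap, rad: 0 hanging shut, grows as its lower edge swings into the bay, to 1.45 at most; never outwards. Steel sheet 80 mm wide, 3 thick, on an axle 94 mm above the bench, lower edge 28 mm up, 120 g. Swings freely (under 3 N) and falls shut once the caddy's low end is some 30 mm behind the flap plane, else it rests on the caddy; at the full bay it stops at 0.45 to 0.65
- flap_right (a joint): swing of the right bay's flap, alike
- cone: bystander: an upright black cone of thread, 72 mm across the foot, 127 mm tall; origin at the centre of its foot
- oiler: bystander: an upright clear plastic oil bottle, 54 mm in diameter, 130 mm tall; origin at the centre of its foot
- tin: bystander: a low metal bobbin tin, 80 mm in diameter, 65 mm tall; origin at the centre of its foot
Not all that is in view belongs to the job. Leave any green look-alike of the caddy alone.

How it is judged:
By the outcome, as a careful person would: the job done as asked, in the order asked, and still so for the second after the job is handed in, with the robot touching nothing.
It also fails if it takes over 67 s, if anything falls off the work surface, if the arm or the gripper's body presses on something with over 40 N, if the wrist force passes 120 N, or if a joint passes its speed limit or range.

## Working session

There is one attempt and no reset: what is moved stays moved. The work goes in short steps, Python scripts to look and compute and a tool call to move; the robot and the scene stay as the last step left them, time stands still between calls to the robot, and variables do not carry over. Pictures are saved under pics/ and viewed, and the job is handed in when it is done.

Besides the shell and the picture viewer there is one more tool, called after "Call:" as name([rows], argument=value, ...), one row to a line, values as JSON. carry_out: Moves the arm, as the interface text tells. Its arguments: {"type":"object","properties":{"series":{"type":"array","items":{"type":"array","items":{"type":"array","items":{"type":"number"}}}}},"required":["series"]}

```bash
mkdir -p pics; ls
python3 - <<'E'
from cell import *
import cv2,numpy as np
s=read_state();print(s)
for n in("scene","top"):
    d=get_image(n);cv2.imwrite(f"pics/{n}0.png",d["img"]);print(n,d["mtx"],np.round(d["T"],3))
    np.savez(f"/tmp/{n}0.npz",**d)
E
```

```text
pics
{'clock': 0.0, 'qpos': array([ 1.20422159,  0.62937052,  0.03843379,  1.51839784, -0.02699048,
        0.99629625, -0.02000519]), 'qd': array([-0.00044617, -0.00046475, -0.00040599,  0.00142022, -0.00020495,
        0.00098248, -0.00117696]), 'tau': array([-5.79369098e-04, -5.63405085e+01,  1.22572806e+00, -1.93451142e+01,
        1.09319069e-02,  1.05787633e-02, -8.66778649e-07]), 'eef_pos': array([ 192.40700867, -620.19583215,  230.36359957]), 'tool_rot': array([-3.13963878e+00,  3.09454310e-05,  3.00780688e-01]), 'force': array([0.37806087, 0.60406833, 0.70086284]), 'torque': array([ 0.05883088,  0.01235949, -0.00571398]), 'width': 85.31156001754874}
scene [[530.04670026   0.         315.71656698]
 [  0.         530.04670026 246.37066702]
 [  0.           0.           1.        ]] [[ 8.94000e-01  2.88000e-01 -3.45000e-01  9.42467e+02]
 [ 4.49000e-01 -5.78000e-01  6.82000e-01 -8.00827e+02]
 [-3.00000e-03 -7.64000e-01 -6.45000e-01  8.36785e+02]
 [ 0.00000e+00  0.00000e+00  0.00000e+00  1.00000e+00]]
top [[475.46585513   0.         327.57037919]
 [  0.         475.46585513 234.67420983]
 [  0.           0.           1.        ]] [[ 2.900000e-02 -9.950000e-01  9.300000e-02  4.433240e+02]
 [-1.000000e+00 -2.900000e-02 -2.000000e-03 -5.741000e+00]
 [ 5.000000e-03 -9.200000e-02 -9.960000e-01  1.102332e+03]
 [ 0.000000e+00  0.000000e+00  0.000000e+00  1.000000e+00]]
```

View pics/scene0.png

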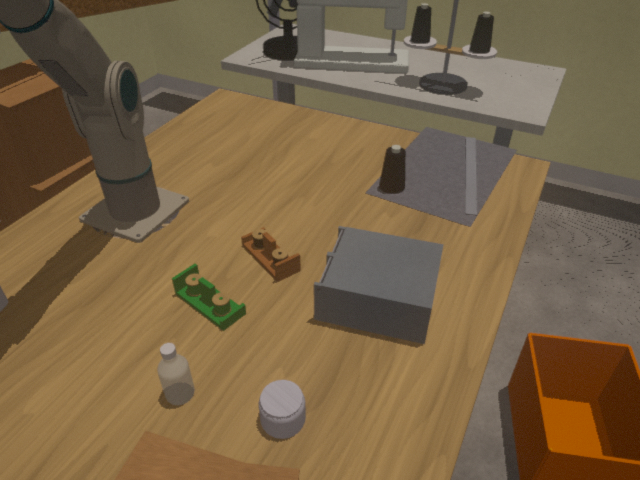

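View pics/top0.png

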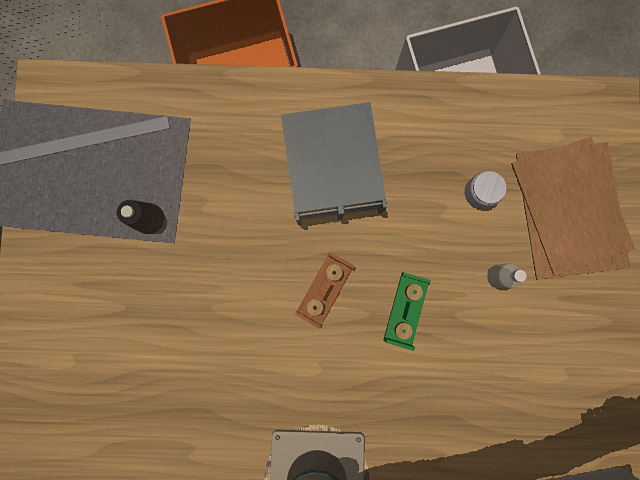

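The scene shows the brown caddy at top (326,289) / scene (270,253), and the green look-alike at top (407,311). The cabinet's front edge is at top (340,213), facing the robot. The brown one fits the description. I'll confirm it with a crop and measure it from depth.

```bash
cat > h.py <<'E'
import numpy as np,cv2
def cloud(d,T=None):
    T=d["T"] if T is None else T
    z=d["z_map"].astype(float);v,u=np.mgrid[:480,:640];K=d["mtx"]
    P=np.stack([(u-K[0,2])/K[0,0]*z,(v-K[1,2])/K[1,1]*z,z],-1)
    W=P@T[:3,:3].T+T[:3,3];W[z<=0]=np.nan
    return W
E
python3 - <<'E'
from h import *
t=dict(np.load("/tmp/top0.npz"));s=dict(np.load("/tmp/scene0.npz"))
a=cv2.resize(t["img"][185:340,270:440],None,fx=4,fy=4,interpolation=2)[:600]
b=cv2.resize(s["img"][215:345,225:460],None,fx=3.3,fy=3.3,interpolation=2)
cv2.imwrite("pics/c1.png",a);cv2.imwrite("pics/c2.png",b)
for n,d in(("top",t),("scene",s)):
    W=cloud(d);hsv=cv2.cvtColor(d["img"],cv2.COLOR_BGR2HSV)
    x,y,z=W[...,0],W[...,1],W[...,2]
    print(n,"bench z",np.nanmedian(z[(x>400)&(x<420)&(y>-100)&(y<200)]))
    # objects
    m=np.nan_to_num(z)>8
    m&=(x>250)&(x<900)&(abs(y)<480)
    k,l,st,c=cv2.connectedComponentsWithStats(m.astype(np.uint8))
    for i in range(1,k):
        if st[i,4]>150:
            q=W[l==i];r=cv2.minAreaRect(q[:,:2].astype(np.float32))
            print(i,st[i].tolist(),"ctr",np.round(r[0]),"size",np.round(r[1]),round(r[2],1),"zmax",np.round(np.percentile(q[:,2],[50,99])))
E
```

```text
top bench z 0.5795257643826517
1 [281, 102, 106, 123, 9738] ctr [697. -15.] size [233. 199.] 10.1 zmax [104. 108.]
8 [513, 157, 19, 36, 247] ctr [ 700. -459.] size [84. 41.] 0.2 zmax [10. 13.]
12 [465, 171, 41, 38, 1196] ctr [ 656. -361.] size [76. 76.] 77.9 zmax [64. 69.]
16 [117, 200, 47, 34, 1181] ctr [570. 403.] size [63. 62.] 29.4 zmax [ 97. 129.]
20 [294, 252, 61, 77, 2005] ctr [419.  -4.] size [ 64. 160.] 62.6 zmax [14. 65.]
21 [487, 263, 39, 25, 770] ctr [ 462. -400.] size [53. 49.] 4.0 zmax [ 87. 133.]
22 [384, 272, 47, 79, 2048] ctr [ 379. -192.] size [ 65. 160.] 75.4 zmax [15. 65.]
scene bench z 2.2788737945603543
1 [379, 145, 26, 48, 993] ctr [573. 398.] size [70. 60.] 18.7 zmax [ 71. 129.]
24 [241, 227, 59, 53, 1535] ctr [419.  -5.] size [ 68. 166.] 62.3 zmax [30. 66.]
25 [314, 226, 129, 117, 10915] ctr [696. -17.] size [232. 202.] 10.0 zmax [104. 108.]
26 [171, 264, 75, 65, 2133] ctr [ 378. -193.] size [ 68. 165.] 75.4 zmax [28. 66.]
27 [157, 343, 37, 61, 1572] ctr [ 466. -408.] size [54. 44.] 52.3 zmax [ 80. 132.]
28 [258, 380, 48, 58, 2215] ctr [ 658. -368.] size [77. 77.] 76.8 zmax [64. 69.]
30 [225, 461, 75, 19, 604] ctr [ 673. -468.] size [122.  24.] 19.4 zmax [ 9. 13.]
```

View pics/c1.png

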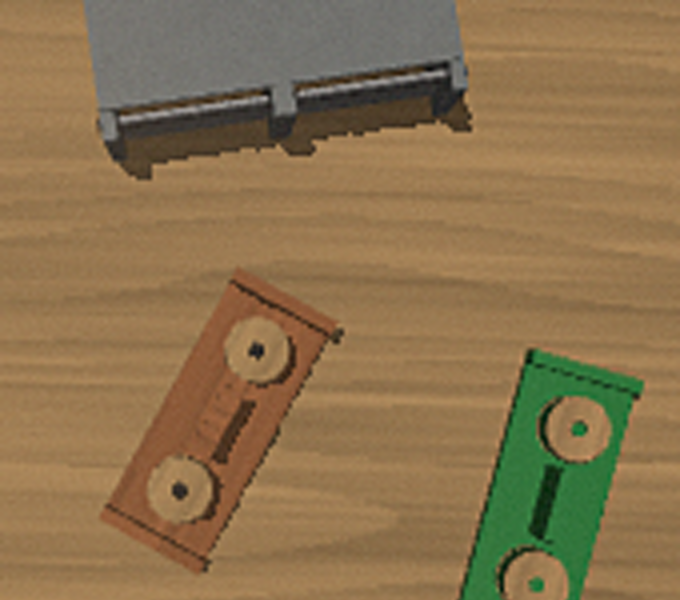

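View pics/c2.png

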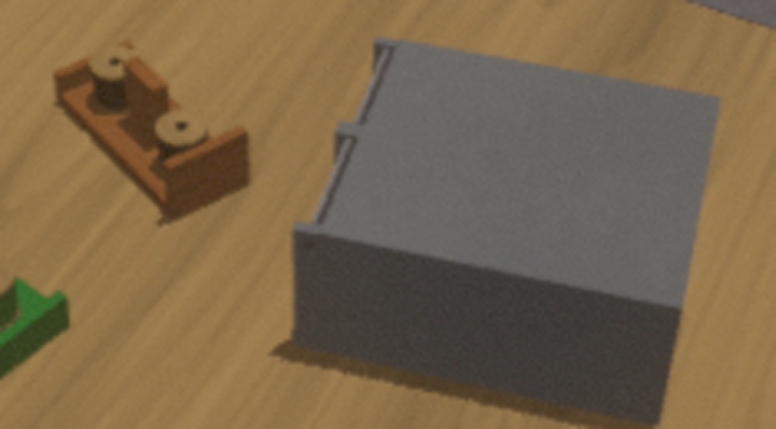

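The brown caddy's tall board is the upper-right end in the top crop (288,298), and its low board is at (157,540). So it faces the cabinet with yaw ≈ −28°. The cabinet's open front, with flaps at crop (190,110) and (375,85), faces the robot. Next I'll refine the cabinet pose.

Run:
```python
from h import *
from scipy.optimize import least_squares
for n in("top","scene"):
    d=dict(np.load(f"/tmp/{n}0.npz"));W=cloud(d);P=W.reshape(-1,3)
    r=P[(abs(P[:,2]-104)<4)&(P[:,0]>560)&(P[:,0]<850)&(abs(P[:,1]+15)<150)]
    for yaw in np.radians([9,9.5,10,10.5,11]):
        c,s=np.cos(yaw),np.sin(yaw);u=r[:,0]*c+r[:,1]*s;v=-r[:,0]*s+r[:,1]*c
        print(n,round(np.degrees(yaw),1),"u",np.round(np.percentile(u,[.1,.5,50,99.5,99.9]),1),"v",np.round(np.percentile(v,[.1,.5,99.5,99.9]),1))
    rect=cv2.minAreaRect(r[:,:2].astype(np.float32));print(rect)
    # caddy
    q=P[(P[:,2]>8)&(P[:,2]<70)&(np.hypot(P[:,0]-419,P[:,1]+4)<95)]
    t=q[q[:,2]>58];print("fin",t[:,:2].mean(0),cv2.minAreaRect(t[:,:2].astype(np.float32)),len(t))
    print(cv2.minAreaRect(q[:,:2].astype(np.float32)))
```

```text
top 9.0 u [571.5 577.5 690.3 801.5 802.9] v [-222.8 -221.3  -26.8  -25.2]
top 9.5 u [569.8 576.3 689.2 800.3 801.6] v [-228.2 -227.1  -32.9  -31.9]
top 10.0 u [569.2 575.2 688.2 799.  800.3] v [-233.8 -233.   -38.9  -38.2]
top 10.5 u [568.  574.  686.9 797.9 799.2] v [-240.1 -239.   -44.9  -43.8]
top 11.0 u [566.2 572.5 685.6 796.6 798.2] v [-246.6 -245.3  -50.7  -49.2]
((697.557373046875, -15.15240478515625), (233.12603759765625, 196.31878662109375), 9.944568634033203)
fin [419.37642345  -3.58732222] ((419.2632751464844, -3.527235984802246), (11.807473182678223, 39.140899658203125), 62.496429443359375) 102
((419.1954345703125, -3.5522079467773438), (63.92430114746094, 160.1438751220703), 62.56544494628906)
scene 9.0 u [570.  573.9 693.  799.8 801.3] v [-225.4 -224.3  -27.   -25. ]
scene 9.5 u [568.8 573.  691.9 798.6 799.6] v [-231.  -230.   -33.3  -31.4]
scene 10.0 u [567.5 572.1 690.7 797.3 798.1] v [-236.9 -235.9  -39.2  -37.5]
scene 10.5 u [566.3 570.5 689.5 796.  797.1] v [-242.9 -242.1  -45.1  -43.3]
scene 11.0 u [564.6 569.3 688.1 794.7 796.3] v [-249.4 -248.5  -50.8  -48.7]
((695.71630859375, -16.547882080078125), (232.19960021972656, 201.1634063720703), 9.942293167114258)
fin [419.08309106  -6.32227685] ((417.4581604003906, -4.909088134765625), (13.541927337646484, 43.451656341552734), 60.92652893066406) 84
((418.7183532714844, -5.1007232666015625), (67.61317443847656, 166.0618133544922), 62.29759979248047)
```

Call:
carry_out([
  [[2.7, -3.0, 0, 0, 0, 0, 8.5], [5.4, -6.0, 0, 0, 0, 0, 8.5], [8.1, -9.0, 0, 0, 0, 0, 8.5], [10.8, -12, 0, 0, 0, 0, 8.5], [13.5, -15, 0, 0, 0, 0, 8.5]],
])

```text
clock: 0.52
eef_pos: [277.4, -435.5, 231.0]
tool_rot: [-3.141, 0.0, 0.3]
force: [1.0, -0.2, -0.4]
width: 85.1
```

Call:
carry_out([
  [[2.7, -3.0, 0, 0, 0, 0.03, 8.5], [5.4, -6.0, 0, 0, 0, 0.06, 8.5], [8.1, -9.0, 0, 0, 0, 0.09, 8.5], [10.8, -12, 0, 0, 0, 0.125, 8.5], [13.5, -15, 0, 0, 0, 0.125, 8.5]],
])

```text
clock: 0.93
eef_pos: [361.9, -252.4, 231.3]
tool_rot: [-3.141, 0.0, 0.174]
force: [0.9, 0.5, -0.5]
width: 84.3
```

Call:
carry_out([
  [[1.2, -2.7, 0, 0, 0.12, 0, 8.5], [2.4, -5.4, 0, 0, 0.24, 0, 8.5], [3.6, -8.1, 0, 0, 0.36, 0, 8.5], [4.8, -10.8, 0, 0, 0.48, 0, 8.5], [6.0, -13, 0, 0, 0.6, 0, 8.5]],
])

```text
clock: 1.35
eef_pos: [392.3, -138.0, 237.8]
tool_rot: [-3.119, -0.442, 0.179]
force: [0.7, 0.2, 0.5]
width: 84.9
```

Run:
```python
from cell import *
import cv2,numpy as np
s=read_state();print(s["qpos"],s["eef_pos"],s["tool_rot"])
d=get_image("wrist");cv2.imwrite("pics/w1.png",d["img"]);print(np.round(d["T_tool_cam"],3))
```

```text
[ 0.8272202   0.20712156 -0.36847307  2.41422679 -0.83970092  0.28297113
 -0.12473206] [ 392.32553294 -137.96703487  237.773056  ] [-3.11863873 -0.4422037   0.17903995]
[[-0.0000e+00 -9.6000e-01 -2.8100e-01  7.1749e+01]
 [ 1.0000e+00 -0.0000e+00 -1.0000e-03  3.3800e-01]
 [ 1.0000e-03 -2.8100e-01  9.6000e-01 -1.4238e+02]
 [ 0.0000e+00  0.0000e+00  0.0000e+00  1.0000e+00]]
```

View pics/w1.png

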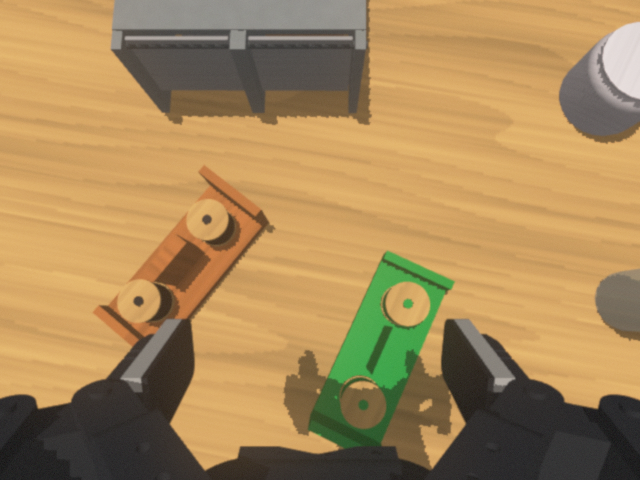

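```bash
cat > data.py <<'E'
import numpy as np
D=[([ 1.20422159,  0.62937052,  0.03843379,  1.51839784, -0.02699048,0.99629625, -0.02000519],[192.407,-620.196,230.36],[-3.13963878e+00,  3.09454310e-05,  3.00780688e-01]),
([ 0.8272202,0.20712156,-0.36847307,2.41422679,-0.83970092,0.28297113,-0.12473206],[392.32553294,-137.96703487,237.773056],[-3.11863873,-0.4422037,0.17903995])]
E
python3 - <<'E'
from data import D
import numpy as np,itertools
from scipy.spatial.transform import Rotation as R
from scipy.optimize import least_squares
Ro=[R.from_euler('xyz',d[2]) for d in D]
res=[]
for sg in itertools.product([1,-1],repeat=6):
    s1,s3,s4,s5,s6,s7=sg
    def f(p):
        e=[]
        for d,r in zip(D,Ro):
            q=d[0]
            m=R.from_euler('ZYZYZYZ',[s1*q[0]+p[0],q[1],s3*q[2],s4*q[3],s5*q[4],s6*q[5],s7*q[6]+p[1]])
            e+=list((m*r.inv()).as_rotvec())
        return e
    for p0 in itertools.product([-2,0,2],[-2,0,2]):
        o=least_squares(f,p0);res.append((o.cost,sg,np.round(o.x,3)))
res.sort(key=lambda a:a[0])
for r in res[:12]:print(r)
E
```

```text
Traceback (most recent call last):
  File "scipy/spatial/transform/_rotation.pyx", line 1413, in scipy.spatial.transform._rotation.Rotation.from_euler
ValueError: Expected axis specification to be a non-empty string of upto 3 characters, got ZYZYZYZ
```

```bash
cat > fit.py <<'E'
from data import D
import numpy as np,itertools
from scipy.spatial.transform import Rotation as R
from scipy.optimize import least_squares
Ro=[R.from_euler('xyz',d[2]) for d in D]
res=[]
E_=R.from_euler
for sg in itertools.product([1,-1],repeat=6):
    s1,s3,s4,s5,s6,s7=sg
    def f(p):
        e=[]
        for d,r in zip(D,Ro):
            q=d[0]
            m=E_('ZYZ',[s1*q[0]+p[0],q[1],s3*q[2]])*E_('YZ',[s4*q[3],s5*q[4]])*E_('YZ',[s6*q[5],s7*q[6]+p[1]])
            e+=list((m*r.inv()).as_rotvec())
        return e
    for p0 in itertools.product([-2,0,2],[-2,0,2]):
        o=least_squares(f,p0);res.append((o.cost,sg,np.round(o.x,3)))
res.sort(key=lambda a:a[0])
for r in res[:6]:print(r)
E
python3 fit.py
```

```text
(np.float64(8.952350107855835e-17), (-1, -1, 1, -1, 1, -1), array([0.   , 1.571]))
(np.float64(8.952350108532062e-17), (-1, -1, 1, -1, 1, -1), array([0.   , 1.571]))
(np.float64(8.952350302425546e-17), (-1, -1, 1, -1, 1, -1), array([ 0.   , -4.712]))
(np.float64(8.952350425516638e-17), (-1, -1, 1, -1, 1, -1), array([0.   , 1.571]))
(np.float64(8.952350446038258e-17), (-1, -1, 1, -1, 1, -1), array([ 0.   , -4.712]))
(np.float64(8.952350665337945e-17), (-1, -1, 1, -1, 1, -1), array([0.   , 1.571]))
```

```bash
cat >> h.py <<'E'
from scipy.spatial.transform import Rotation as R
def delta(s,pos,rot):
    r0=R.from_euler('xyz',s["tool_rot"]);r1=rot if isinstance(rot,R) else R.from_euler('xyz',rot)
    return np.round(r0.inv().apply(np.array(pos)-s["eef_pos"])/10,2),np.round((r0.inv()*r1).as_rotvec(),3)
def log(s):
    open('data.py','a').write(f"D.append(({list(map(float,s['qpos']))},{list(map(float,s['eef_pos']))},{list(map(float,s['tool_rot']))}))\n")
CO=np.array([592.9,-34.1,0]);CY=np.radians(10)
def cab(u,v,z=0): return CO+R.from_euler('z',CY).apply([u,v,z])
def tocab(p): return R.from_euler('z',CY).inv().apply(np.array(p)-CO)
E
cat > go.py <<'E'
import sys
from cell import *;from h import *
s=read_state();log(s)
a=list(map(float,sys.argv[1:]))
np.set_printoptions(suppress=True,precision=3)
print(s["clock"],"q",s["qpos"],"cab",tocab(s["eef_pos"]),"rot",s["tool_rot"])
if a: print(delta(s,a[:3],a[3:6]))
E
python3 go.py 419 -4 150 3.1416 0 -0.48
```

```text
1.4 q [ 0.83   0.205 -0.376  2.419 -0.852  0.285 -0.117] cab [-215.791  -63.333  238.038] rot [-3.113 -0.444  0.179]
(array([  0.76, -12.  ,  10.46]), array([-0.173, -0.419,  0.654]))
```

Call:
carry_out([
  [[0.1, -2, 1.5, -0.025, -0.06, 0.09, 8.5], [0.3, -4, 3.2, -0.05, -0.12, 0.19, 8.5], [0.4, -6, 5, -0.075, -0.18, 0.28, 8.5], [0.5, -8, 6.6, -0.1, -0.24, 0.37, 8.5], [0.6, -10, 8, -0.125, -0.3, 0.46, 8.5]],
])

```text
clock: 1.82
eef_pos: [405.3, -77.6, 195.8]
tool_rot: [-3.074, -0.292, -0.036]
force: [-0.0, -0.5, -0.2]
width: 85.2
```

```bash
python3 go.py 419 -4 130 3.1416 0 -0.48
```

```text
1.8167 q [ 0.069  0.28   0.194  2.42  -0.814  0.249 -0.575] cab [-192.336  -10.245  195.839] rot [-3.074 -0.292 -0.036]
(array([-0.84, -6.94,  7.11]), array([-0.131, -0.273,  0.45 ]))
```

Call:
carry_out([
  [[-0.2, -1.8, 1.8, -0.035, -0.07, 0.11, 8.5], [-0.4, -3.5, 3.6, -0.07, -0.14, 0.23, 8.5], [-0.6, -5.3, 5.4, -0.1, -0.2, 0.34, 8.5], [-0.84, -6.94, 7.11, -0.131, -0.273, 0.45, 8.5], [-0.84, -6.94, 7.11, -0.131, -0.273, 0.45, 8.5]],
])

```text
clock: 2.23
eef_pos: [418.1, 0.8, 128.0]
tool_rot: [3.138, 0.006, -0.473]
force: [-0.5, 0.1, -0.4]
width: 85.2
```

```bash
python3 go.py 419 -4 130 3.1416 0 -0.48;python3 - <<'E'
from cell import *
import cv2
d=get_image("wrist");cv2.imwrite("pics/w2.png",d["img"])
E
```

```text
2.2333 q [-0.504  0.581  0.636  2.243 -0.7    0.528 -1.363] cab [-166.064   64.768  128.037] rot [ 3.138  0.006 -0.473]
(array([ 0.3 ,  0.39, -0.2 ]), array([0.004, 0.006, 0.007]))
```

View pics/w2.png

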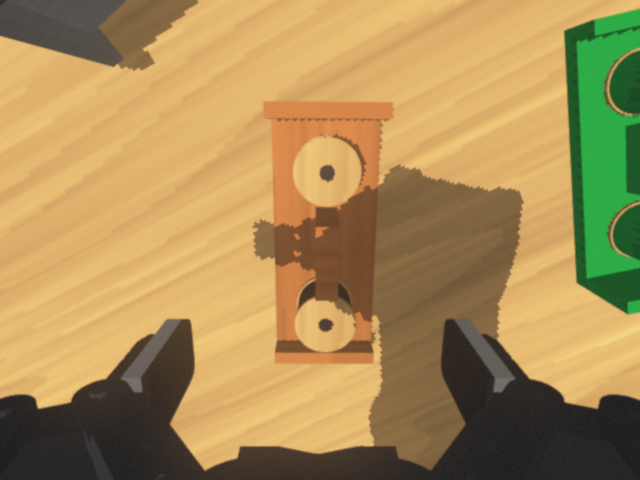

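The caddy is centred between the fingers, with its tall board at the top (328,110) and the spools at columns 326/325, which confirms the brown one. Before going down I'll fit the arm's kinematics. I need that to work out how to tilt the tool for the final push.

```bash
cat > kin.py <<'E'
import numpy as np
from scipy.spatial.transform import Rotation as R
E_=R.from_euler
def frames(q):
    a=E_('Z',-q[0]);b=a*E_('Y',q[1]);c=b*E_('Z',-q[2]);d=c*E_('Y',q[3]);e=d*E_('Z',-q[4]);f=e*E_('Y',q[5]);g=f*E_('Z',-q[6]+np.pi/2)
    return a,b,c,d,e,f,g
E
python3 - <<'E'
from data import D
from kin import *
np.set_printoptions(suppress=True,precision=2)
A=[];B=[]
for q,p,r in D:
    F=frames(np.array(q)); M=[f.as_matrix() for f in F]
    row=np.hstack([np.array([[0],[0],[1]]),M[0][:,:2],M[2],M[4],M[5][:,:2] ,M[5][:,2:]])
    A.append(row);B.append(p)
    print("ori err",(F[6]*E_('xyz',r).inv()).as_rotvec())
A=np.vstack(A);B=np.hstack(B)
for rc in(1e-3,1e-2):
    x,res,rk,sv=np.linalg.lstsq(A,B,rcond=rc);print(rk,sv,x,np.abs(A@x-B).max())
E
```

```text
ori err [-0. -0. -0.]
ori err [-0.  0. -0.]
ori err [ 0. -0. -0.]
ori err [ 0. -0.  0.]
ori err [ 0.  0. -0.]
11 [4.42 4.37 4.34 0.91 0.82 0.69 0.62 0.4  0.09 0.07 0.01 0.  ] [336.2    0.   -11.5   -0.02 -16.22 559.1    0.02  -0.16 382.16  -0.01
  -0.16 349.89] 0.0003186361974769625
10 [4.42 4.37 4.34 0.91 0.82 0.69 0.62 0.4  0.09 0.07 0.01 0.  ] [274.71 -12.36   8.42 151.18 117.48 547.1  -92.8  -76.62 235.01  27.65
 -76.62 344.24] 2.668645570250874
```

```bash
cat >> kin.py <<'E'
X=np.array([336.2,0,-11.5,-.02,-16.22,559.1,.02,-.16,382.16,-.01,-.16,349.89])
LO=np.array([-3.06,-.37,-1.25,.18,-1.1,.23,-2.94]);HI=np.array([3.06,2.12,1.32,2.47,4.24,1.98,2.94])
def fk(q):
    F=frames(q)
    a,c,e,f,g=[F[i] for i in(0,2,4,5,6)]
    sh=np.array([0,0,X[0]])
    el=sh+a.apply([X[1],X[2],0])+c.apply(X[3:6]);wr=el+e.apply(X[6:9]);
    return wr+f.apply(X[9:12]),g,el,wr
from scipy.optimize import least_squares
def ik(p,rot,q0,reg=1e-3,qr=None):
    qr=q0 if qr is None else qr
    def f(q):
        a,g,_,_=fk(q);return np.r_[(a-p)/100,(g*rot.inv()).as_rotvec(),reg*(q-qr)]
    o=least_squares(f,np.clip(q0,LO+.01,HI-.01),bounds=(LO+.03,HI-.03))
    return o.x,np.abs(o.fun[:6]).max()
E
cat > t.py <<'E'
from kin import *;from h import cab,CY
import sys
np.set_printoptions(suppress=True,precision=2)
rng=np.random.default_rng(0)
for v in(48,-48):
  for phi in(20,30,40):
    for half in(0,np.pi):
        rot=E_('z',CY)*E_('y',np.radians(-(90-phi)))*E_('x',np.pi)*E_('z',half)
        best=[]
        for k in range(25):
            q,e=ik(cab(38,v,22),rot,rng.uniform(LO,HI))
            if e<3e-3:best.append(q)
        u=[]
        for q in best:
            if all(np.abs(q-w).max()>.4 for w in u):u.append(q)
        print(v,phi,round(half,1),len(best));
        for q in u[:5]:
            p,g,el,wr=fk(q);print("   ",q,"el",el,"wr",wr)
E
python3 t.py; python3 -c "
from h import *;from kin import *
print(E_('y',np.radians(-65)).__mul__(E_('x',np.pi)).apply([0,0,1]))"
```

```text
[ 9.06307787e-01 -1.22464680e-16 -4.22618262e-01]Traceback (most recent call last):
  File "t.py", line 11, in <module>
    q,e=ik(cab(38,v,22),rot,rng.uniform(LO,HI))
        ~~^^^^^^^^^^^^^^^^^^^^^^^^^^^^^^^^^^^^^
  File "kin.py", line 20, in ik
    o=least_squares(f,np.clip(q0,LO+.01,HI-.01),bounds=(LO+.03,HI-.03))
    return func(*args, **kwargs)
    raise ValueError("Initial guess is outside of provided bounds")
ValueError: Initial guess is outside of provided bounds
```

```bash
sed -i 's/LO+.01,HI-.01/LO+.04,HI-.04/' kin.py; python3 t.py
```

```text
48 20 0 7
    [ 0.76  1.72 -0.94  2.44  3.38  1.54  2.87] el [ 383.95 -396.08  241.82] wr [298.16 -37.45 141.46]
48 20 3.1 12
    [ 0.77  1.72 -0.95  2.44  3.38  1.53 -0.26] el [ 382.12 -397.21  239.17] wr [298.15 -37.41 141.5 ]
    [ 0.92  1.96 -1.22  2.44  3.29  1.43  0.14] el [ 294.47 -418.08  109.01] wr [298.14 -37.32 141.52]
48 30 0 0
48 30 3.1 0
48 40 0 15
    [-0.52  1.32  0.81  2.44  3.55  1.51  0.86] el [479.98 247.02 484.01] wr [358.12 -26.87 246.99]
    [ 0.17  1.07 -0.24  2.42  3.18  1.19  1.86] el [ 482.09 -109.49  598.79] wr [358.03 -26.93 246.88]
    [ 0.43  1.17 -0.63  2.41  2.99  1.18  2.27] el [ 459.65 -239.08  547.99] wr [357.99 -26.91 246.83]
    [-0.21  1.11  0.3   2.43  3.4   1.3   1.35] el [493.54  77.96 588.55] wr [358.08 -26.92 246.94]
    [ 0.69  1.42 -1.09  2.41  2.76  1.29  2.81] el [ 414.46 -369.36  406.61] wr [357.95 -26.85 246.79]
48 40 3.1 16
    [ 0.58  1.28 -0.87  2.41  2.86  1.22 -0.6 ] el [ 438.72 -313.23  486.67] wr [357.97 -26.88 246.81]
    [ 0.75  1.52 -1.22  2.41  2.7   1.35 -0.17] el [ 398.21 -392.92  348.77] wr [357.94 -26.83 246.79]
    [ 0
[... 1856 characters left out ...]
2.64] el [ 349.96 -403.46  503.49] wr [ 374.63 -121.41  246.8 ]
    [0.16 1.05 0.12 2.34 3.55 1.14 1.58] el [ 473.24 -105.87  615.83] wr [ 374.73 -121.47  246.91]
-48 40 3.1 17
    [ 0.99  1.5  -1.22  2.32  2.69  1.07  0.01] el [ 292.4  -476.41  361.76] wr [ 374.6  -121.34  246.78]
    [-0.06  1.12  0.45  2.35  3.65  1.29 -1.85] el [501.65   5.07 584.49] wr [ 374.76 -121.46  246.95]
    [-0.43  1.56  1.17  2.35  3.7   1.79 -2.55] el [515.43 217.03 355.41] wr [ 374.8  -121.38  247.01]
    [ 0.42  1.05 -0.26  2.33  3.37  1.01 -1.22] el [ 433.02 -225.69  609.89] wr [ 374.7  -121.47  246.87]
    [ 0.77  1.21 -0.78  2.32  3.02  0.95 -0.6 ] el [ 361.4  -383.64  524.5 ] wr [ 374.64 -121.43  246.81]
```

Call:
carry_out([
  [[0.3, 0.4, 2.5, 0, 0, 0, 8.5], [0.3, 0.4, 5, 0, 0, 0, 8.5], [0.3, 0.4, 7.5, 0, 0, 0, 8.5], [0.3, 0.4, 8.9, 0, 0, 0, 8.5], [0.3, 0.4, 8.9, 0, 0, 0, 8.5]],
])

```text
clock: 2.7
eef_pos: [418.0, -9.2, 39.6]
tool_rot: [3.141, 0.002, -0.477]
force: [0.3, -0.5, 0.1]
width: 85.2
```

Call:
carry_out([
  [[0, 0, 0, 0, 0, 0, 0], [0, 0, 0, 0, 0, 0, 0], [0, 0, 0, 0, 0, 0, 0], [0, 0, 0, 0, 0, 0, 0], [0, 0, 0, 0, 0, 0, 0]],
])

```text
clock: 3.12
eef_pos: [420.1, -8.1, 42.0]
tool_rot: [-3.14, -0.002, -0.476]
force: [0.9, 0.2, -0.9]
width: 24.8
```

```bash
python3 go.py
python3 - <<'E'
from cell import *
import cv2
print(read_state()["width"])
d=get_image("wrist");cv2.imwrite("pics/w3.png",d["img"])
E
```

```text
3.1167 q [-0.273  0.719  0.335  2.293 -0.964  0.268 -1.117] cab [-165.692   55.567   41.963] rot [-3.14  -0.002 -0.476]
24.805323501463857
```

View pics/w3.png

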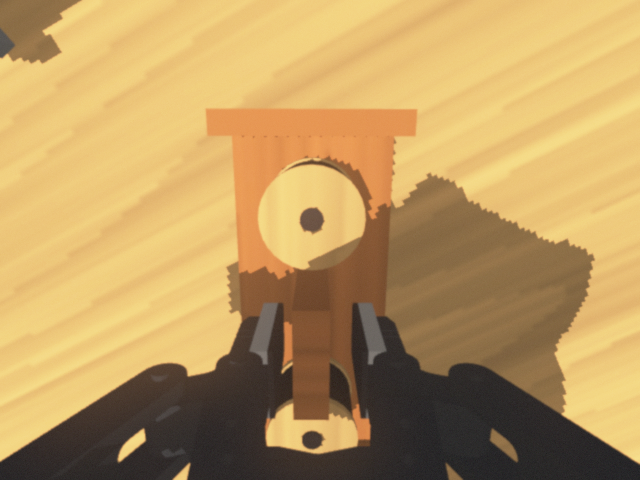

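Call:
carry_out([
  [[0, 0, 0, 0, 0, 0, 0], [0, 0, 0, 0, 0, 0, 0], [0, 0, 0, 0, 0, 0, 0], [0, 0, 0, 0, 0, 0, 0]],
])

```text
clock: 3.5
eef_pos: [420.2, -7.6, 41.6]
tool_rot: [-3.139, -0.001, -0.475]
force: [0.6, 3.4, 6.7]
width: 10.8
```

```bash
python3 go.py 420 -8 50 3.1416 0 -0.48
cat > pre.py <<'E'
from kin import *
from h import cab
E
python3 - <<'E'
from cell import *
s=read_state();print(s["force"],s["width"],s["eef_pos"])
E
```

```text
3.5 q [-0.273  0.72   0.334  2.292 -0.965  0.268 -1.117] cab [-165.5     56.117   41.574] rot [-3.139 -0.001 -0.475]
(array([ 0.01,  0.04, -0.84]), array([-0.002, -0.001,  0.005]))
[0.58909537 3.44889188 6.69512209] 10.819111954073342 [420.16956779  -7.57399792  41.57380344]
```

Run:
```python
from cell import *;from h import *
s=read_state();p=cab(-110,48,51);print(p,delta(s,p,[np.pi,0,CY]))
```

```text
[476.23603464  -5.9305274   51.        ] (array([ 4.91, -2.71, -0.93]), array([-0.002, -0.002, -0.65 ]))
```

Call:
carry_out([
  [[0, 0, -0.5, 0, 0, 0, 0], [0, 0, -1, 0, 0, 0, 0], [0, 0, -1, 0, 0, 0, 0]],
])

```text
clock: 3.75
eef_pos: [419.3, -8.6, 51.7]
tool_rot: [-3.141, -0.001, -0.476]
force: [-0.1, -0.7, -3.4]
width: 10.7
```

Lifted: the force is about −4 N, which matches 0.4 kg. Now I'll turn to the cabinet yaw in front of the left bay.

Call:
carry_out([
  [[0.8, -0.4, 0, 0, 0, -0.11, 0], [1.6, -0.9, 0, 0, 0, -0.22, 0], [2.5, -1.4, 0, 0, 0, -0.33, 0], [3.3, -1.8, 0, 0, 0, -0.44, 0], [4.1, -2.2, 0, 0, 0, -0.55, 0]],
])

```text
clock: 4.17
eef_pos: [466.0, -7.7, 51.1]
tool_rot: [-3.142, 0.0, 0.079]
force: [-0.7, 0.2, -4.0]
width: 10.8
```

```bash
cat > gc.py <<'E'
import sys
from cell import *;from h import *
np.set_printoptions(suppress=True,precision=3)
s=read_state();log(s);u,v,z,yaw=map(float,sys.argv[1:5])
print(s["clock"],"q",s["qpos"],"cab",tocab(s["eef_pos"]),"yaw",s["tool_rot"][2]-CY,"F",s["force"],"w",s["width"]);print(delta(s,cab(u,v,z),[np.pi,0,CY+yaw]))
E
python3 gc.py -110 48 48 0
```

```text
4.1667 q [-0.268  0.722  0.335  2.168 -0.676  0.354 -0.859] cab [-120.367   48.008   51.073] yaw -0.0952545716945041 F [-0.659  0.241 -3.985] w 10.767106022749708
(array([ 1.03, -0.1 ,  0.31]), array([-0.   ,  0.   , -0.095]))
```

Call:
carry_out([
  [[0.5, 0, 0.2, 0, 0, -0.095, 0], [1.0, -0.1, 0.5, 0, 0, -0.095, 0], [1.0, -0.1, 0.5, 0, 0, -0.095, 0]],
])

```text
clock: 4.42
eef_pos: [476.5, -5.6, 45.7]
tool_rot: [-3.141, -0.001, 0.166]
force: [0.7, 0.5, -4.2]
width: 10.8
```

```bash
python3 gc.py -85 48 46 0
python3 - <<'E'
from cell import *
from h import *
import cv2
d=get_image("top");cv2.imwrite("pics/t2.png",cv2.resize(d["img"][150:330,240:440],None,fx=3.3,fy=3.3))
np.savez("/tmp/t2.npz",**d)
s=read_state();d=get_image("wrist");cv2.imwrite("pics/w4.png",d["img"])
E
```

```text
4.4167 q [-0.257  0.736  0.315  2.142 -0.644  0.354 -0.811] cab [-109.671   48.252   45.724] yaw -0.008101746647363156 F [ 0.664  0.457 -4.213] w 10.792216980988142
(array([ 2.47,  0.01, -0.03]), array([-0.   , -0.001, -0.008]))
```

View pics/t2.png

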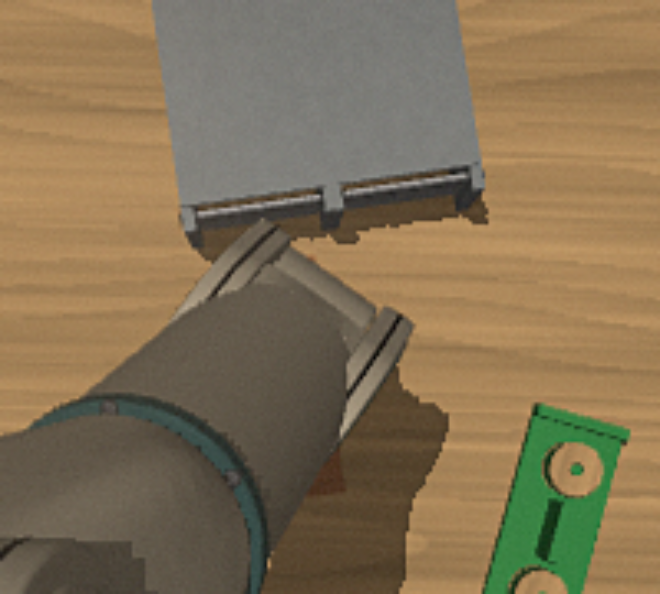

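View pics/w4.png

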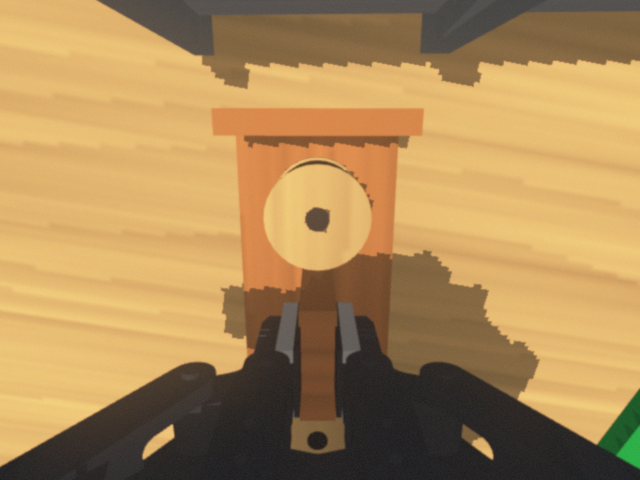

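The caddy lines up with the left bay mouth: its tall board spans columns 212–422 and the wall feet are at about 212 and 422. I'll advance gently, using it to feel the flap.

Call:
carry_out([
  [[0.8, 0, 0.1, 0, 0, -0.008, 0], [1.6, 0, 0.2, 0, 0, -0.008, 0], [2.4, 0, 0.2, 0, 0, -0.008, 0], [3.2, 0, 0.2, 0, 0, -0.008, 0], [4.0, 0, 0.2, 0, 0, -0.008, 0]],
])

```text
clock: 4.93
eef_pos: [516.4, 1.2, 44.3]
tool_rot: [-3.141, -0.001, 0.177]
force: [0.2, -0.7, -3.8]
width: 10.6
```

Call:
carry_out([
  [[0.3, 0, 0, 0, 0, 0, 0], [0.6, 0, 0, 0, 0, 0, 0], [0.9, 0, 0, 0, 0, 0, 0]],
])

```text
clock: 5.18
eef_pos: [524.0, 2.6, 44.2]
tool_rot: [-3.141, 0.0, 0.177]
force: [-0.2, -0.5, -3.6]
width: 11.0
```

Call:
carry_out([
  [[0.3, 0, 0, 0, 0, 0, 0], [0.6, 0, 0, 0, 0, 0, 0]],
])

```text
clock: 5.35
eef_pos: [529.9, 3.6, 44.3]
tool_rot: [-3.141, -0.0, 0.177]
force: [0.1, -1.0, -3.8]
width: 11.2
```

Call:
carry_out([
  [[0.3, 0, 0, 0, 0, 0, 0], [0.5, 0, 0, 0, 0, 0, 0]],
])

```text
clock: 5.52
eef_pos: [535.3, 4.5, 44.3]
tool_rot: [-3.141, -0.001, 0.177]
force: [0.5, -0.3, -4.0]
width: 10.9
```

Call:
carry_out([
  [[0.2, 0, 0, 0, 0, 0, 0], [0.4, 0, 0, 0, 0, 0, 0]],
])

```text
clock: 5.68
eef_pos: [539.0, 5.2, 44.3]
tool_rot: [-3.141, -0.001, 0.177]
force: [-0.7, -0.0, -3.4]
width: 10.7
```

Call:
carry_out([
  [[0.2, 0, 0, 0, 0, 0, 0], [0.4, 0, 0, 0, 0, 0, 0]],
])

```text
clock: 5.85
eef_pos: [543.0, 5.9, 44.3]
tool_rot: [-3.141, -0.001, 0.177]
force: [-0.3, 0.5, -4.2]
width: 10.7
```

Call:
carry_out([
  [[0.2, 0, 0, 0, 0, 0, 0], [0.4, 0, 0, 0, 0, 0, 0]],
])

```text
clock: 6.02
eef_pos: [547.0, 6.6, 44.3]
tool_rot: [-3.141, -0.001, 0.177]
force: [-0.3, -0.2, -2.7]
width: 10.8
```

Call:
carry_out([
  [[0.2, 0, 0, 0, 0, 0, 0], [0.4, 0, 0, 0, 0, 0, 0]],
])

```text
clock: 6.18
eef_pos: [551.0, 7.3, 44.3]
tool_rot: [-3.141, -0.001, 0.177]
force: [-0.2, -0.2, -4.2]
width: 10.8
```

```bash
python3 gc.py -25 48 43 0
python3 - <<'E'
from cell import *
from h import *
import cv2
d=get_image("wrist");cv2.imwrite("pics/w5.png",d["img"])
E
```

```text
6.1833 q [-0.312  0.806  0.39   1.943 -0.601  0.508 -0.889] cab [-34.104  48.079  44.3  ] yaw 0.002188927549626324 F [-0.243 -0.155 -4.231] w 10.77799941218931
(array([0.91, 0.01, 0.13]), array([-0.001, -0.001,  0.002]))
```

View pics/w5.png

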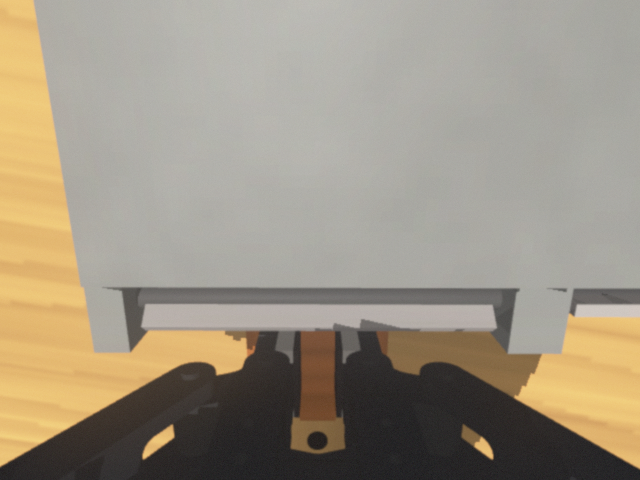

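The left bay is the empty one: the tall end is 46 mm in with no resistance, well past where a blocked flap would stop. I'll set the caddy down and open the fingers just a little.

Call:
carry_out([
  [[0.3, 0, 0.1, 0, 0, 0, 0], [0.6, 0, 0.2, 0, 0, 0, 0], [0.6, 0, 0.27, 0, 0, 0, 0], [0.6, 0, 0.27, 0, 0, 0, 0]],
])

```text
clock: 6.57
eef_pos: [557.6, 8.5, 41.6]
tool_rot: [-3.141, -0.002, 0.177]
force: [0.1, -0.1, -3.9]
width: 10.9
```

Call:
carry_out([
  [[0, 0, 0, 0, 0, 0, 3.0], [0, 0, 0, 0, 0, 0, 3.0], [0, 0, 0, 0, 0, 0, 3.0], [0, 0, -1.5, 0, 0, 0, 3.0], [0, 0, -3.5, 0, 0, 0, 3.0]],
])

```text
clock: 6.98
eef_pos: [555.4, 8.2, 76.0]
tool_rot: [-3.14, 0.002, 0.176]
force: [0.0, 0.3, 0.3]
width: 29.9
```

Call:
carry_out([
  [[-1, 0, -3.8, 0, 0, 0, 2.0], [-2, 0, -7.6, 0, 0, 0, 2.0], [-3, 0, -11.4, 0, 0, 0, 2.0], [-4, 0, -15, 0, 0, 0, 2.0], [-5, 0, -18, 0, 0, 0, 2.0]],
])

```text
clock: 7.4
eef_pos: [507.1, -1.1, 259.3]
tool_rot: [-3.141, -0.003, 0.176]
force: [0.9, 0.3, -0.5]
width: 20.3
```

```bash
python3 gc.py -130 48 250 0
cat > plan.py <<'E'
from kin import *;from h import cab,tocab,CY
from cell import read_state
np.set_printoptions(suppress=True,precision=2)
s=read_state();q0=s["qpos"]
print("fk err",fk(q0)[0]-s["eef_pos"])
rng=np.random.default_rng(1)
def pose(u,v,z,phi,half=np.pi,yaw=0):
    return cab(u,v,z),E_('z',CY+yaw)*E_('y',np.radians(-(90-phi)))*E_('x',np.pi)*E_('z',half)
E
python3 - <<'E'
from plan import *
for (u,z,phi) in((-130,150,80),(-130,150,70),(-130,13,75)):
  for half in (0,np.pi):
    p,r=pose(u,48,z,phi,half);sols=[]
    for k in range(40):
        g=rng.uniform(LO,HI);g[4]=rng.uniform(2,4.2)
        q,e=ik(p,r,g)
        if e<3e-3 and q[4]>1.5 and all(np.abs(q-w).max()>.3 for w in sols):sols.append(q)
    sols.sort(key=lambda q:np.abs(q[:4]-q0[:4]).sum())
    print(u,z,phi,half)
    for q in sols[:4]:print(q,np.round(fk(q)[2]))
E
```

```text
7.4 q [-0.504  0.454  0.655  1.889 -0.347  0.91  -1.077] cab [-78.741  47.349 259.285] yaw 0.001463196507536707 F [ 0.92   0.265 -0.518] w 20.32166614117449
(array([-5.13, -0.07,  0.91]), array([-0.001, -0.003,  0.001]))
fk err [ 0.    0.01 -0.01]
-130 150 80 0
-130 150 80 3.141592653589793
-130 150 70 0
-130 150 70 3.141592653589793
[ 0.49  0.49 -0.67  2.42  1.7   0.26  0.03] [ 229. -149.  825.]
[ 0.68  0.58 -0.97  2.41  1.6   0.45  0.11] [ 235. -218.  795.]
-130 13 75 0
[-0.38  0.89  0.57  2.44  4.07  0.6   0.8 ] [407. 134. 696.]
[-0.11  0.79  0.15  2.43  3.56  0.37  1.31] [398.  16. 730.]
[ 0.01  0.78 -0.03  2.43  3.21  0.33  1.67] [394. -33. 732.]
[ 0.12  0.79 -0.18  2.43  2.88  0.33  2.01] [392. -74. 729.]
-130 13 75 3.141592653589793
[-0.38  0.89  0.58  2.44  4.07  0.6  -2.35] [407. 135. 696.]
[-0.13  0.8   0.19  2.43  3.63  0.38 -1.89] [399.  26. 728.]
[ 0.08  0.78 -0.12  2.43  3.01  0.33 -1.27] [393. -58. 731.]
[ 0.33  0.83 -0.5   2.42  2.33  0.44 -0.57] [ 387. -161.  708.]
```

Call:
carry_out([
  [[-2.5, 0, 2, 0, 0, 0, 2.0], [-5.2, 0, 5, 0, 0, 0, 2.0], [-5.2, 0, 9, 0, 0, 0, 2.0], [-5.2, 0, 13, 0, 0, 0, 2.0], [-5.2, 0, 16.5, 0, 0, 0, 2.0]],
])

```text
clock: 7.82
eef_pos: [455.8, -9.5, 90.5]
tool_rot: [-3.141, -0.002, 0.177]
force: [0.4, 0.2, 0.4]
width: 20.0
```

```bash
python3 gc.py -132 48 14 0
python3 - <<'E'
from cell import *
from h import *
import cv2
s=read_state();d=get_image("wrist");cv2.imwrite("pics/w6.png",d["img"])
W=cloud(d,np.block([[R.from_euler('xyz',s["tool_rot"]).as_matrix(),s["eef_pos"][:,None]],[np.zeros((1,3)),1]])@d["T_tool_cam"])
h=cv2.cvtColor(d["img"],cv2.COLOR_BGR2HSV)
C=(W-CO)@R.from_euler('z',CY).as_matrix()
m=(C[...,2]>8)&(C[...,2]<70)&(C[...,0]<-8)&(C[...,0]>-170)&(abs(C[...,1]-48)<60)
q=C[m];print(cv2.minAreaRect(q[:,:2].astype(np.float32)),np.percentile(q[:,0],[1,50]),len(q))
E
```

```text
7.8167 q [-0.315  0.642  0.405  2.178 -0.605  0.429 -0.817] cab [-130.726   47.99    90.51 ] yaw 0.0020971978332536 F [0.388 0.232 0.377] w 20.00487141597763
(array([-0.14,  0.  ,  7.65]), array([-0.   , -0.002,  0.002]))
((-59.633052825927734, 45.67930603027344), (103.24642181396484, 104.18061828613281), 0.011530854739248753) [-109.88958846  -53.32269538] 30048
```

View pics/w6.png

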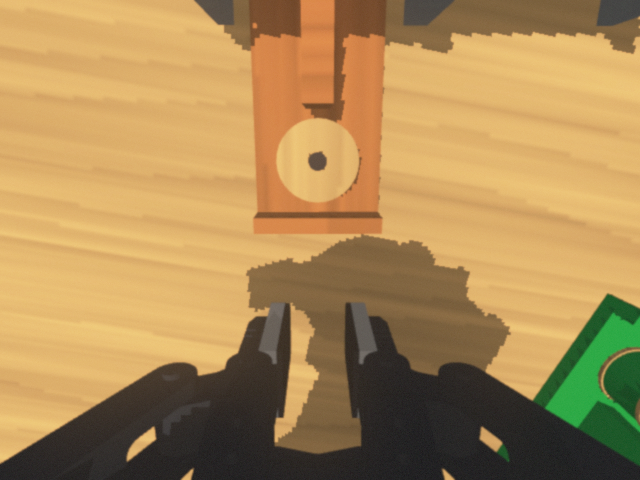

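The caddy stands straight in the bay mouth, with its low board at columns 254–382, row 225 (low end u ≈ −110). Next I'll go down behind it and push with the tool vertical.

Call:
carry_out([
  [[-0.4, 0, 2.5, 0, 0, 0, 2.0], [-0.4, 0, 5, 0, 0, 0, 2.0], [-0.4, 0, 7.4, 0, 0, 0, 2.0], [-0.4, 0, 7.6, 0, 0, 0, 2.0]],
])

```text
clock: 8.2
eef_pos: [450.2, -9.4, 13.6]
tool_rot: [-3.136, 0.005, 0.176]
force: [-0.2, 0.1, 0.6]
width: 20.4
```

Call:
carry_out([
  [[1, 0, 0, 0, 0, 0, 2.0], [2, 0, 0, 0, 0, 0, 2.0], [3, 0, 0, 0, 0, 0, 2.0], [4, 0, 0, 0, 0, 0, 2.0], [4.8, 0, 0, 0, 0, 0, 2.0]],
])

```text
clock: 8.62
eef_pos: [500.0, -1.7, 16.5]
tool_rot: [-3.141, -0.001, 0.177]
force: [-3.2, 0.6, -0.3]
width: 20.2
```

```bash
python3 gc.py -56 48 14 0
```

```text
8.6167 q [-0.272  0.814  0.335  2.087 -0.749  0.36  -0.715] cab [-85.872  48.001  16.491] yaw 0.0023195789726400406 F [-3.224  0.594 -0.283] w 20.19253097834373
(array([2.99, 0.01, 0.25]), array([-0.001, -0.001,  0.002]))
```

Call:
carry_out([
  [[0.8, 0, 0.1, 0, 0, 0, 2.0], [1.6, 0, 0.1, 0, 0, 0, 2.0], [2.3, 0, 0.1, 0, 0, 0, 2.0], [2.8, 0, 0.1, 0, 0, 0, 2.0]],
])

```text
clock: 8.95
eef_pos: [525.9, 3.0, 15.2]
tool_rot: [-3.14, 0.002, 0.177]
force: [-4.2, -0.5, 2.7]
width: 19.7
```

Call:
carry_out([
  [[-2, 0, 0, 0, 0, 0, 2.0], [-4, 0, -1, 0, 0, 0, 2.0], [-4, 0, -5, 0, 0, 0, 2.0], [-4, 0, -9, 0, 0, 0, 2.0], [-4, 0, -12, 0, 0, 0, 2.0]],
])

```text
clock: 9.37
eef_pos: [488.7, -4.7, 137.7]
tool_rot: [3.142, -0.003, 0.175]
force: [1.0, -0.2, 0.0]
width: 20.0
```

```bash
python3 gc.py -100 48 200 0
python3 - <<'E'
from cell import *
from h import *
import cv2
s=read_state();d=get_image("wrist");cv2.imwrite("pics/w7.png",d["img"])
E
```

```text
9.3667 q [-0.435  0.615  0.581  2.065 -0.578  0.62  -0.852] cab [-97.514  47.069 137.652] yaw 0.0008327002554473772 F [ 0.995 -0.232  0.   ] w 19.97818349002636
(array([-0.23, -0.09, -6.24]), array([ 0.   , -0.003,  0.001]))
```

View pics/w7.png

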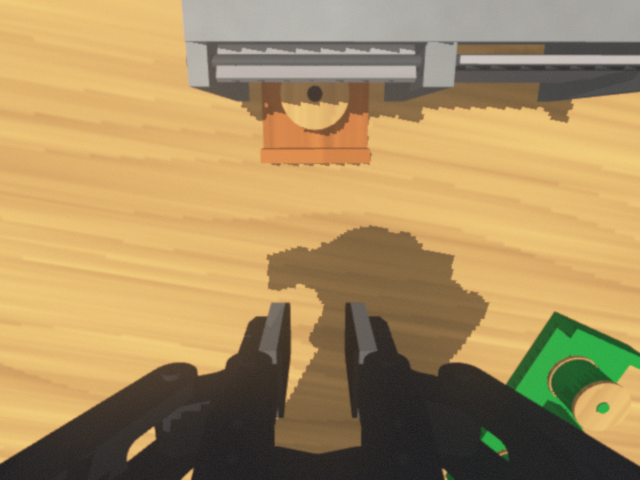

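```bash
cat > path.py <<'E'
from plan import *
# (u,z,phi,yawdeg)
def tr(yaw,v=56):
    us=np.linspace(31,-80,12);out=[]
    ph=np.interp(us,[-80,-60,0,31],[68,62,42,24])
    q=None
    for u,p in zip(us,ph):
        P,r=pose(u,v,13,p,np.pi,np.radians(yaw))
        if q is None:
            best=None
            for k in range(40):
                g=rng.uniform(LO,HI);g[4]=rng.uniform(2.5,3.8);g[2]=rng.uniform(-.7,.7);g[6]=rng.uniform(-2,-.5)
                x,e=ik(P,r,g,1e-3,np.array([.1,1.1,0,2.2,3.1,1.1,-1.4]))
                if e<4e-3 and (best is None or np.abs(x[2])<np.abs(best[2])):best=x
            if best is None:return None
            q=best;e=0
        else: q,e=ik(P,r,q,3e-3,.8*q+.2*np.array([.1,1.1,0,2.2,3.1,.8,-1.4]))
        out.append((u,p,q,e))
    return out
if __name__=="__main__":
    for yaw in(4,8,12):
        o=tr(yaw);print("yaw",yaw)
        if o:
            for u,p,q,e in o[::1]:print(round(u),round(p),q,"err",round(e,3),"wr",np.round(fk(q)[3]))
E
python3 path.py
```

```text
fk err [ 0.    0.01 -0.01]
yaw 4
31 24 [ 0.92  1.87 -1.19  2.44  3.19  1.35  0.09] err 0 wr [304. -51. 155.]
21 30 [ 0.93  1.76 -1.22  2.44  3.    1.27  0.07] err 0.043 wr [318. -66. 187.]
11 36 [ 0.87  1.61 -1.22  2.44  2.81  1.23 -0.03] err 0.045 wr [333. -63. 225.]
1 42 [ 0.81  1.51 -1.22  2.44  2.65  1.23 -0.09] err 0.042 wr [344. -52. 254.]
-9 45 [ 0.79  1.45 -1.22  2.44  2.56  1.21 -0.11] err 0.04 wr [348. -47. 269.]
-19 48 [ 0.78  1.4  -1.22  2.44  2.48  1.19 -0.12] err 0.035 wr [350. -43. 282.]
-30 52 [ 0.76  1.37 -1.22  2.44  2.4   1.17 -0.13] err 0.024 wr [352. -39. 293.]
-40 55 [ 0.75  1.33 -1.22  2.44  2.34  1.15 -0.13] err 0.01 wr [354. -35. 302.]
-50 59 [ 0.64  1.15 -1.01  2.44  2.4   0.96 -0.33] err 0.0 wr [357. -32. 311.]
-60 62 [ 0.53  1.02 -0.81  2.42  2.46  0.78 -0.48] err 0.0 wr [364. -29. 322.]
-70 65 [ 0.42  0.93 -0.64  2.41  2.53  0.63 -0.62] err 0.0 wr [371. -27. 330.]
-80 68 [ 0.32  0.86 -0.49  2.4   2.6   0.5  -0.73] err 0.0 wr [377. -25. 337.]
yaw 8
31 24 [ 0.2   1.34 -0.08  2.43  3.56  1.69 -1.23] err 0 wr [310. -72. 155.]
21 30 [ 0.95  1.76 -1.22  2.44  3
[... 1089 characters left out ...]
0.43  1.12 -0.42  2.44  3.34  1.05 -0.97] err 0.0 wr [341. -77. 245.]
-9 45 [ 0.49  1.1  -0.52  2.44  3.2   0.95 -0.86] err 0.0 wr [345. -73. 261.]
-19 48 [ 0.44  1.04 -0.48  2.44  3.19  0.88 -0.91] err 0.0 wr [349. -69. 275.]
-30 52 [ 0.38  0.99 -0.4   2.44  3.2   0.81 -0.99] err 0.0 wr [354. -65. 288.]
-40 55 [ 0.32  0.94 -0.33  2.43  3.21  0.73 -1.06] err 0.0 wr [359. -61. 300.]
-50 59 [ 0.27  0.9  -0.28  2.42  3.22  0.64 -1.11] err 0.0 wr [365. -56. 312.]
-60 62 [ 0.23  0.87 -0.24  2.41  3.22  0.56 -1.16] err 0.0 wr [372. -51. 322.]
-70 65 [ 0.19  0.84 -0.2   2.4   3.23  0.48 -1.19] err 0.0 wr [377. -47. 330.]
-80 68 [ 0.16  0.82 -0.18  2.38  3.23  0.4  -1.21] err 0.0 wr [383. -42. 337.]
```

Run:
```python
from plan import *
for (u,z,phi,yaw) in((-60,250,50,15),(-60,200,50,15),(-20,250,40,15),(0,200,45,15)):
    P,r=pose(u,48,z,phi,np.pi,np.radians(yaw));best=None
    for k in range(40):
        g=rng.uniform(LO,HI);g[4]=rng.uniform(2.5,3.8)
        x,e=ik(P,r,g,1e-2,np.array([.1,.8,-.1,2.3,3.1,.5,-1.3]))
        if e<2e-2 and (best is None or abs(x[2])<abs(best[2])):best=x
    print(u,z,phi,best)
    if best is None: continue
    for t in np.linspace(0,1,9):
        q=q0+t*(best-q0);p,g,el,wr=fk(q);print("  ",np.round(tocab(p)),"toolz(cab)",E_('z',CY).inv().apply(g.apply([0,0,1])),"wr",np.round(wr))
    for t in np.linspace(0,1,2):pass
```

```text
fk err [ 0.    0.01 -0.01]
-60 250 50 [ 0.57  0.35 -0.49  2.39  4.08  0.26 -1.96]
   [-94.  46. 142.] toolz(cab) [ 0.01 -0.   -1.  ] wr [488.  -5. 492.]
   [-161.  -48.  146.] toolz(cab) [-0.12 -0.22 -0.97] wr [473. -27. 485.]
   [-170. -135.  167.] toolz(cab) [-0.09 -0.42 -0.9 ] wr [455. -44. 482.]
   [-132. -189.  192.] toolz(cab) [ 0.08 -0.55 -0.83] wr [436. -59. 483.]
   [ -72. -197.  216.] toolz(cab) [ 0.31 -0.55 -0.78] wr [415. -71. 487.]
   [ -20. -158.  235.] toolz(cab) [ 0.53 -0.42 -0.74] wr [393. -80. 493.]
   [  3. -88. 249.] toolz(cab) [ 0.66 -0.21 -0.72] wr [370. -86. 501.]
   [-13. -11. 255.] toolz(cab) [ 0.69  0.   -0.73] wr [346. -90. 509.]
   [-60.  48. 250.] toolz(cab) [ 0.62  0.17 -0.77] wr [321. -92. 518.]
-60 200 50 [ 0.62  0.5  -0.59  2.44  3.47  0.33 -1.31]
   [-94.  46. 142.] toolz(cab) [ 0.01 -0.   -1.  ] wr [488.  -5. 492.]
   [-167.  -29.  133.] toolz(cab) [-0.15 -0.17 -0.97] wr [473. -25. 474.]
   [-195. -102.  138.] toolz(cab) [-0.17 -0.34 -0.92] wr [456. -41. 462.]
   [-181. -156.  145.] toolz(cab) [-0.07 -0.46 -0.88] wr [437. -55. 454.]
   [-140. -176. 
[... 1072 characters left out ...]
[ 0.51  0.56 -0.48  2.37  3.57  0.44 -1.4 ]
   [-94.  46. 142.] toolz(cab) [ 0.01 -0.   -1.  ] wr [488.  -5. 492.]
   [-167.  -32.  134.] toolz(cab) [-0.16 -0.18 -0.97] wr [477. -22. 474.]
   [-193. -111.  142.] toolz(cab) [-0.19 -0.37 -0.91] wr [464. -37. 460.]
   [-174. -173.  152.] toolz(cab) [-0.09 -0.52 -0.85] wr [450. -50. 449.]
   [-122. -200.  159.] toolz(cab) [ 0.11 -0.58 -0.81] wr [434. -60. 443.]
   [ -59. -184.  164.] toolz(cab) [ 0.34 -0.51 -0.79] wr [417. -70. 440.]
   [  -8. -128.  171.] toolz(cab) [ 0.55 -0.34 -0.77] wr [399. -78. 440.]
   [ 15. -44. 184.] toolz(cab) [ 0.67 -0.09 -0.74] wr [380. -85. 442.]
   [  0.  48. 200.] toolz(cab) [ 0.68  0.18 -0.71] wr [360. -91. 447.]
```

```bash
cat > step.py <<'E'
import sys
from plan import *
from h import log
log(s)
def rows(qs,scale=1):
    p0=s["eef_pos"];r0=E_('xyz',s["tool_rot"]);o=[]
    for q in qs:
        p,g,_,_=fk(q);a=r0.inv().apply(p-p0)/10;w=(r0.inv()*g).as_rotvec()
        o.append([round(float(v),2) for v in a]+[round(float(v),3) for v in w])
    return o
def toward(qg,n=5,dq=.15):
    d=qg-q0;N=max(1,np.abs(d/np.array([.12,.12,.15,.15,.15,.15,.15])*.15/dq).max())
    qs=[q0+d*min(1,(i+1)/N) for i in range(n)]
    p0,g0=fk(q0)[:2]
    for q in qs:
        p,g=fk(q)[:2];print("   step mm %.0f deg %.1f"%(np.linalg.norm(p-p0),np.degrees((g*g0.inv()).magnitude())),np.round(tocab(p)));p0,g0=p,g
    print("N",N,"q0",q0,s["clock"]);[print(r) for r in rows(qs)]
if __name__=="__main__":
    toward(np.array(eval(sys.argv[1])),dq=float(sys.argv[2]))
E
python3 step.py "[0.59,0.47,-0.49,2.43,3.73,0.51,-1.55]" .15
```

```text
fk err [ 0.    0.01 -0.01]
   step mm 35 deg 6.8 [-121.   24.  138.]
   step mm 33 deg 6.8 [-145.    1.  137.]
   step mm 31 deg 6.8 [-166.  -23.  138.]
   step mm 30 deg 6.7 [-182.  -47.  140.]
   step mm 28 deg 6.7 [-195.  -72.  143.]
N 28.704018998241832 q0 [-0.44  0.61  0.59  2.06 -0.58  0.62 -0.85] 9.4167
[-2.7, 2.18, 0.33, -0.043, -0.065, -0.09]
[-5.09, 4.48, 0.44, -0.086, -0.125, -0.182]
[-7.12, 6.88, 0.36, -0.129, -0.181, -0.277]
[-8.77, 9.32, 0.13, -0.171, -0.231, -0.375]
[-10.03, 11.77, -0.21, -0.213, -0.275, -0.475]
```

Call:
carry_out([
  [[-2.7, 2.2, 0.3, -0.043, -0.065, -0.09, 0.5], [-5.1, 4.5, 0.4, -0.086, -0.125, -0.182, 0.5], [-7.1, 6.9, 0.3, -0.129, -0.181, -0.277, 0.5], [-8.8, 9.3, 0.1, -0.171, -0.231, -0.375, 0.5], [-10, 11.8, -0.2, -0.213, -0.275, -0.475, 0.5]],
])

```text
clock: 9.83
eef_pos: [410.2, -138.9, 137.3]
tool_rot: [2.995, 0.314, 0.638]
force: [-0.2, -0.1, -0.1]
width: 4.9
```

```bash
python3 step.py "[0.59,0.47,-0.49,2.43,3.73,0.51,-1.55]" .15
```

```text
fk err [-0.01  0.01 -0.02]
   step mm 27 deg 6.2 [-216.  -91.  140.]
   step mm 25 deg 6.2 [-231. -110.  144.]
   step mm 23 deg 6.2 [-241. -130.  148.]
   step mm 21 deg 6.2 [-246. -150.  153.]
   step mm 19 deg 6.2 [-248. -168.  157.]
N 25.961525394492597 q0 [-0.45  0.67  0.71  2.14 -0.16  0.58 -0.6 ] 9.8333
[-2.46, 0.8, 0.62, -0.016, -0.057, -0.091]
[-4.62, 1.86, 1.08, -0.036, -0.108, -0.185]
[-6.45, 3.15, 1.41, -0.06, -0.153, -0.28]
[-7.91, 4.63, 1.64, -0.088, -0.191, -0.377]
[-8.98, 6.24, 1.77, -0.12, -0.223, -0.475]
```

Call:
carry_out([
  [[-2.5, 0.8, 0.6, -0.016, -0.057, -0.091, 0.5], [-4.6, 1.9, 1.1, -0.036, -0.108, -0.185, 0.5], [-6.4, 3.1, 1.4, -0.06, -0.153, -0.28, 0.5], [-7.9, 4.6, 1.6, -0.088, -0.191, -0.377, 0.5], [-9, 6.2, 1.8, -0.12, -0.223, -0.475, 0.5]],
])

```text
clock: 10.25
eef_pos: [377.6, -242.7, 156.5]
tool_rot: [3.097, 0.587, 1.139]
force: [0.2, -1.0, 0.8]
width: 5.1
```

```bash
python3 step.py "[0.59,0.47,-0.49,2.43,3.73,0.51,-1.55]" .15
```

```text
fk err [-0.02  0.   -0.02]
   step mm 16 deg 5.6 [-258. -180.  158.]
   step mm 14 deg 5.5 [-264. -192.  159.]
   step mm 12 deg 5.5 [-267. -205.  160.]
   step mm 12 deg 5.5 [-265. -216.  160.]
   step mm 12 deg 5.5 [-260. -227.  160.]
N 23.618197573470425 q0 [-0.44  0.73  0.8   2.2   0.19  0.47 -0.36] 10.25
[-1.35, -0.17, 0.77, 0.003, -0.031, -0.092]
[-2.55, -0.01, 1.44, -0.003, -0.059, -0.185]
[-3.55, 0.47, 2.01, -0.017, -0.082, -0.277]
[-4.31, 1.23, 2.48, -0.039, -0.102, -0.368]
[-4.8, 2.24, 2.85, -0.069, -0.118, -0.459]
```

Call:
carry_out([
  [[-1.4, -0.2, 0.8, 0.003, -0.031, -0.092, 0.5], [-2.6, 0, 1.4, -0.003, -0.059, -0.185, 0.5], [-3.5, 0.5, 2.0, -0.017, -0.082, -0.277, 0.5], [-4.3, 1.2, 2.5, -0.039, -0.102, -0.368, 0.5], [-4.8, 2.2, 2.8, -0.069, -0.118, -0.459, 0.5]],
])

```text
clock: 10.67
eef_pos: [375.5, -301.9, 160.2]
tool_rot: [-2.911, 0.664, 1.718]
force: [0.4, -0.5, -0.6]
width: 5.4
```

```bash
python3 step.py "[0.59,0.47,-0.49,2.43,3.73,0.51,-1.55]" .15
```

```text
fk err [-0.03  0.   -0.01]
   step mm 9 deg 4.9 [-267. -229.  155.]
   step mm 7 deg 4.8 [-270. -233.  150.]
   step mm 6 deg 4.8 [-269. -237.  146.]
   step mm 7 deg 4.8 [-266. -241.  142.]
   step mm 8 deg 4.9 [-259. -244.  138.]
N 21.664863948832927 q0 [-0.41  0.79  0.84  2.25  0.48  0.3  -0.14] 10.6667
[0.04, -0.44, 0.76, 0.006, 0.002, -0.085]
[0.03, -0.58, 1.42, 0.001, 0.002, -0.17]
[-0.01, -0.41, 1.98, -0.012, 0.001, -0.253]
[-0.02, 0.07, 2.42, -0.035, -0.003, -0.333]
[0.02, 0.84, 2.74, -0.068, -0.008, -0.412]
```

```bash
python3 - <<'E'
from plan import *
a=q0;b=np.array([-.3,.6,.5,2.2,1.6,.9,-.6]);c=np.array([.2,.5,-.1,2.35,3.4,.7,-1.4])
for A,B in((a,b),(b,c)):
    for t in np.linspace(0,1,6):
        q=A+t*(B-A);p,g,el,wr=fk(q);print("  ",np.round(p),np.round(tocab(p)),"toolz(w)",g.apply([0,0,1]),"wr",np.round(wr))
E
python3 step.py "[-.3,.6,.5,2.2,1.6,.9,-.6]" .15
```

```text
fk err [-0.03  0.   -0.01]
   [ 375. -302.  160.] [-261. -226.  160.] toolz(w) [-0.14 -0.63 -0.77] wr [424. -83. 428.]
   [ 365. -311.  180.] [-272. -233.  180.] toolz(w) [-0.18 -0.67 -0.72] wr [428. -77. 432.]
   [ 371. -329.  211.] [-270. -252.  211.] toolz(w) [-0.17 -0.74 -0.65] wr [432. -70. 438.]
   [ 395. -350.  249.] [-250. -277.  249.] toolz(w) [-0.11 -0.82 -0.56] wr [435. -63. 445.]
   [ 436. -367.  295.] [-212. -301.  295.] toolz(w) [-0.   -0.89 -0.45] wr [437. -55. 453.]
   [ 492. -372.  348.] [-158. -315.  348.] toolz(w) [ 0.15 -0.93 -0.33] wr [439. -46. 463.]
   [ 492. -372.  348.] [-158. -315.  348.] toolz(w) [ 0.15 -0.93 -0.33] wr [439. -46. 463.]
   [ 568. -350.  334.] [ -80. -307.  334.] toolz(w) [ 0.4  -0.84 -0.35] wr [427. -55. 458.]
   [ 631. -298.  314.] [  -9. -267.  314.] toolz(w) [ 0.62 -0.68 -0.4 ] wr [414. -62. 455.]
   [ 670. -222.  295.] [  44. -199.  295.] toolz(w) [ 0.77 -0.44 -0.46] wr [400. -68. 455.]
   [ 682. -133.  280.] [  70. -112.  280.] toolz(w) [ 0.85 -0.17 -0.51] wr [386. -72. 457.]
   [662. -41. 271.] [ 67. -19. 271.] toolz(w) [ 0.83  0.1  -0.54] wr [370. -75. 461.]
fk err [-0.03  0.   -0.01]
   step mm 16 deg 5.9 [-270. -230.  172.]
   step mm 20 deg 5.9 [-273. -239.  190.]
   step mm 26 deg 6.1 [-270. -252.  211.]
   step mm 32 deg 6.3 [-258. -269.  236.]
   step mm 38 deg 6.7 [-239. -286.  264.]
N 7.464863948832926 q0 [-0.41  0.79  0.84  2.25  0.48  0.3  -0.14] 10.6667
[-1.05, -1.04, -0.5, 0.038, -0.031, -0.091]
[-2.84, -1.53, -1.19, 0.064, -0.082, -0.178]
[-5.23, -1.35, -2.1, 0.076, -0.15, -0.258]
[-8.03, -0.43, -3.34, 0.074, -0.234, -0.33]
[-11.07, 1.24, -4.99, 0.055, -0.333, -0.392]
```

Call:
carry_out([
  [[-1, -1, -0.5, 0.038, -0.031, -0.091, 0.5], [-2.8, -1.5, -1.2, 0.064, -0.082, -0.178, 0.5], [-5.2, -1.3, -2.1, 0.076, -0.15, -0.258, 0.5], [-8, -0.4, -3.3, 0.074, -0.234, -0.33, 0.5], [-11, 1.2, -5, 0.055, -0.333, -0.392, 0.5]],
])

```text
clock: 11.08
eef_pos: [406.9, -356.5, 265.3]
tool_rot: [-2.398, 0.781, 2.391]
force: [0.3, -1.3, -1.0]
width: 4.8
```

```bash
python3 step.py "[-.3,.6,.5,2.2,1.6,.9,-.6]" .15
```

```text
fk err [-0.04 -0.01 -0.01]
   step mm 9 deg 3.5 [-248. -287.  264.]
   step mm 10 deg 2.9 [-245. -293.  271.]
   step mm 23 deg 3.8 [-230. -301.  287.]
   step mm 37 deg 5.5 [-202. -310.  310.]
   step mm 49 deg 7.4 [-165. -315.  341.]
N 5.173560952034619 q0 [-0.59  0.89  1.11  2.22  0.82  0.32 -0.04] 11.0833
[0.4, -0.72, 0.46, 0.031, 0.009, -0.051]
[-0.6, -0.85, 0.47, 0.042, -0.018, -0.091]
[-2.83, -0.3, 0.0, 0.03, -0.08, -0.114]
[-6.1, 0.92, -1.14, -0.005, -0.17, -0.115]
[-10.21, 2.62, -3.2, -0.063, -0.283, -0.09]
```

Call:
carry_out([
  [[0.4, -0.7, 0.4, 0.031, 0.009, -0.051, 0.5], [-0.6, -0.8, 0.4, 0.042, -0.018, -0.091, 0.5], [-2.8, -0.3, 0, 0.03, -0.08, -0.114, 0.5], [-6, 0.9, -1.1, -0.005, -0.17, -0.115, 0.5], [-9.5, 2.4, -3, -0.055, -0.27, -0.09, 0.5]],
])

```text
clock: 11.5
eef_pos: [460.3, -373.9, 321.9]
tool_rot: [-2.171, 0.848, 2.731]
force: [-0.5, -0.2, -0.4]
width: 5.1
```

```bash
python3 step.py "[.2,.5,-.1,2.35,3.4,.7,-1.4]" .15
```

```text
fk err [-0.04 -0.02  0.  ]
   step mm 27 deg 5.4 [-194. -317.  296.]
   step mm 24 deg 5.1 [-192. -321.  272.]
   step mm 23 deg 5.1 [-186. -321.  250.]
   step mm 24 deg 5.2 [-173. -319.  230.]
   step mm 26 deg 5.5 [-156. -312.  212.]
N 14.038252527614876 q0 [-0.65  0.98  1.24  2.22  1.29  0.24 -0.38] 11.5
[1.94, 0.99, 1.54, -0.025, 0.032, -0.085]
[3.53, 2.36, 2.73, -0.064, 0.052, -0.163]
[4.8, 4.12, 3.53, -0.119, 0.061, -0.232]
[5.75, 6.27, 3.91, -0.188, 0.058, -0.293]
[6.4, 8.78, 3.78, -0.269, 0.045, -0.343]
```

Run:
```python
from plan import *
a=q0;b=q0.copy();b[4]=2.0;b[5]=.8;b[6]=-.6;b[2]=1.15;c=np.array([-.4,.9,.8,2.3,3.4,1.0,-1.7])
for A,B in((a,b),(b,c)):
    for t in np.linspace(0,1,6):
        q=A+t*(B-A);p,g,el,wr=fk(q);print("  ",np.round(p),np.round(tocab(p)),"toolz(w)",g.apply([0,0,1]),"wr",np.round(wr),"el",np.round(el))
# IK solutions near push start with j3 in + range
for u,z,phi,yaw in((-60,200,50,12),(-80,100,65,12),(-80,13,66,12),(0,13,46,12),(31,13,24,10)):
    P,r=pose(u,56,z,phi,np.pi,np.radians(yaw))
    for j3 in(-.8,-.4,0,.4,.8,1.1):
        best=None
        for k in range(6):
            g=rng.uniform(LO,HI);g[4]=3.4
            qr=np.array([-.3,.9,j3,2.3,3.4,.7,-1.5])
            def f(q):
                a_,g_,_,_=fk(q);return np.r_[(a_-P)/100,(g_*r.inv()).as_rotvec(),.05*(q[2]-j3)]
            o=least_squares(f,np.clip(qr+rng.normal(0,.2,7),LO+.05,HI-.05),bounds=(LO,HI))
            if best is None or o.cost<best.cost:best=o
        print(u,phi,j3,best.x,round(np.abs(best.fun[:6]).max(),3))
```

```text
fk err [-0.04 -0.02  0.  ]
   [ 460. -374.  322.] [-190. -312.  322.] toolz(w) [ 0.06 -0.93 -0.37] wr [440. -50. 453.] el [372. 262. 662.]
   [ 459. -383.  352.] [-192. -320.  352.] toolz(w) [ 0.05 -0.96 -0.27] wr [441. -47. 448.] el [372. 262. 662.]
   [ 470. -388.  385.] [-183. -327.  385.] toolz(w) [ 0.08 -0.98 -0.17] wr [442. -44. 443.] el [372. 262. 662.]
   [ 490. -387.  419.] [-162. -329.  419.] toolz(w) [ 0.13 -0.99 -0.06] wr [444. -40. 439.] el [372. 262. 662.]
   [ 521. -378.  452.] [-131. -326.  452.] toolz(w) [ 0.22 -0.98  0.05] wr [445. -37. 434.] el [372. 261. 662.]
   [ 558. -361.  480.] [ -91. -316.  480.] toolz(w) [ 0.32 -0.94  0.14] wr [446. -33. 430.] el [373. 261. 662.]
   [ 558. -361.  480.] [ -91. -316.  480.] toolz(w) [ 0.32 -0.94  0.14] wr [446. -33. 430.] el [373. 261. 662.]
   [ 613. -347.  443.] [ -34. -312.  443.] toolz(w) [ 0.49 -0.87  0.07] wr [441. -43. 417.] el [382. 239. 668.]
   [ 662. -318.  392.] [  18. -292.  392.] toolz(w) [ 0.65 -0.76 -0.04] wr [435. -52. 406.] el [390. 216. 675.]
   [ 697. -275.  332.] [  61. -255.  332.] toolz(w) [ 0.77 -0.62 
[... 1338 characters left out ...]
7] 0.0
0 46 -0.8 [ 0.65  1.18 -0.8   2.41  2.94  0.9  -0.51] 0.0
0 46 -0.4 [ 0.39  1.05 -0.4   2.41  3.28  0.92 -1.01] 0.0
0 46 0 [ 0.12  1.02  0.    2.42  3.54  1.04 -1.41] 0.0
0 46 0.4 [-0.15  1.08  0.4   2.43  3.72  1.23 -1.74] 0.0
0 46 0.8 [-0.39  1.26  0.8   2.44  3.84  1.5  -2.06] 0.0
0 46 1.1 [-0.52  1.47  1.1   2.44  3.87  1.76 -2.32] 0.0
31 24 -0.8 [ 0.78  1.54 -0.8   2.41  3.43  1.25 -0.43] 0.0
31 24 -0.4 [ 0.48  1.37 -0.4   2.41  3.58  1.47 -0.89] 0.0
31 24 0 [ 0.17  1.33 -0.    2.42  3.62  1.7  -1.28] 0.0
31 24 0.4 [-0.13  1.42  0.4   2.43  3.57  1.93 -1.68] 0.0
31 24 0.8 [-0.2   1.46  0.5   2.43  3.54  1.98 -1.8 ] 0.002
31 24 1.1 [-0.21  1.46  0.5   2.43  3.54  1.98 -1.81] 0.005
```

```bash
python3 step.py "[q0[0],q0[1],1.15,q0[3],2.2,.85,-.7]" .15
```

```text
fk err [-0.04 -0.02  0.  ]
   step mm 30 deg 8.1 [-190. -320.  351.]
   step mm 34 deg 8.2 [-180. -327.  382.]
   step mm 38 deg 8.4 [-158. -330.  413.]
   step mm 43 deg 8.6 [-127. -328.  443.]
   step mm 48 deg 8.8 [ -87. -320.  468.]
N 6.038252527614878 q0 [-0.65  0.98  1.24  2.22  1.29  0.24 -0.38] 11.5
[-2.44, -1.73, -0.26, 0.064, -0.075, -0.101]
[-5.61, -2.66, -0.91, 0.116, -0.168, -0.197]
[-9.27, -2.65, -2.01, 0.152, -0.276, -0.288]
[-13.14, -1.62, -3.61, 0.17, -0.399, -0.372]
[-16.91, 0.41, -5.76, 0.17, -0.532, -0.449]
```

```bash
python3 step.py "[q0[0],q0[1],1.15,q0[3],2.2,.85,-.7]" .12
```

```text
fk err [-0.04 -0.02  0.  ]
   step mm 24 deg 6.5 [-191. -319.  345.]
   step mm 26 deg 6.5 [-185. -325.  369.]
   step mm 29 deg 6.6 [-172. -329.  395.]
   step mm 32 deg 6.7 [-153. -331.  420.]
   step mm 35 deg 6.9 [-127. -328.  443.]
N 7.547815659518598 q0 [-0.65  0.98  1.24  2.22  1.29  0.24 -0.38] 11.5
[-1.89, -1.44, -0.18, 0.052, -0.058, -0.081]
[-4.27, -2.4, -0.6, 0.097, -0.128, -0.159]
[-7.04, -2.77, -1.29, 0.132, -0.209, -0.234]
[-10.04, -2.53, -2.29, 0.157, -0.3, -0.305]
[-13.14, -1.62, -3.61, 0.17, -0.399, -0.372]
```

Call:
carry_out([
  [[-1.9, -1.4, -0.2, 0.052, -0.058, -0.081, 0.5], [-4.3, -2.4, -0.6, 0.097, -0.128, -0.159, 0.5], [-7, -2.8, -1.3, 0.132, -0.209, -0.234, 0.5], [-10, -2.5, -2.3, 0.157, -0.3, -0.305, 0.5], [-13.1, -1.6, -3.6, 0.17, -0.399, -0.372, 0.5]],
])

```text
clock: 11.92
eef_pos: [525.1, -379.6, 441.3]
tool_rot: [-1.554, 0.592, -2.898]
force: [-0.5, -0.3, 0.5]
width: 5.0
```

```bash
python3 step.py "[-.4,.9,.8,2.3,3.4,1.0,-1.7]" .12
```

```text
fk err [-0.04 -0.03  0.02]
   step mm 21 deg 3.7 [-109. -331.  431.]
   step mm 24 deg 4.1 [ -88. -332.  418.]
   step mm 27 deg 4.4 [ -67. -329.  403.]
   step mm 29 deg 4.9 [ -44. -324.  385.]
   step mm 32 deg 5.3 [ -21. -315.  365.]
N 12.00367986982 q0 [-0.68  1.05  1.28  2.22  1.96  0.53 -0.68] 11.9167
[-0.91, 1.85, 0.37, -0.041, -0.044, -0.022]
[-1.87, 4.04, 0.53, -0.092, -0.09, -0.039]
[-2.83, 6.54, 0.42, -0.152, -0.138, -0.05]
[-3.76, 9.3, -0.02, -0.223, -0.184, -0.055]
[-4.62, 12.27, -0.81, -0.303, -0.23, -0.053]
```

Call:
carry_out([
  [[-0.9, 1.8, 0.4, -0.041, -0.044, -0.022, 0.5], [-1.9, 4, 0.5, -0.092, -0.09, -0.039, 0.5], [-2.8, 6.5, 0.4, -0.152, -0.138, -0.05, 0.5], [-3.8, 9.3, 0, -0.223, -0.184, -0.055, 0.5], [-4.6, 12.3, -0.8, -0.303, -0.23, -0.053, 0.5]],
])

```text
clock: 12.33
eef_pos: [627.7, -347.7, 363.8]
tool_rot: [-1.713, 0.56, -2.624]
force: [-0.3, -0.8, -0.9]
width: 5.2
```

```bash
python3 step.py "[-.4,.9,.8,2.3,3.4,1.0,-1.7]" .14
```

```text
fk err [-0.03 -0.04  0.02]
   step mm 36 deg 6.1 [   7. -299.  346.]
   step mm 38 deg 6.5 [  32. -279.  325.]
   step mm 40 deg 6.8 [  54. -255.  302.]
   step mm 42 deg 7.1 [  72. -226.  278.]
   step mm 44 deg 7.5 [  86. -193.  252.]
N 6.677846654142942 q0 [-0.51  0.92  0.96  2.25  2.47  0.79 -0.97] 12.3333
[-1.65, 3.19, -0.12, -0.086, -0.061, 0.015]
[-3.11, 6.67, -0.68, -0.183, -0.116, 0.036]
[-4.34, 10.34, -1.72, -0.289, -0.162, 0.061]
[-5.32, 14.11, -3.28, -0.405, -0.198, 0.09]
[-6.02, 17.89, -5.37, -0.528, -0.224, 0.122]
```

Call:
carry_out([
  [[-1.6, 3.2, -0.1, -0.086, -0.061, 0.015, 0.5], [-3.1, 6.7, -0.7, -0.183, -0.116, 0.036, 0.5], [-4.3, 10.3, -1.7, -0.289, -0.162, 0.061, 0.5], [-5.3, 14, -3.2, -0.4, -0.198, 0.09, 0.5], [-5.8, 17, -4.8, -0.5, -0.22, 0.115, 0.5]],
])

```text
clock: 12.75
eef_pos: [709.4, -217.9, 257.4]
tool_rot: [-2.09, 0.741, -2.413]
force: [-0.4, -0.2, -0.7]
width: 4.9
```

```bash
python3 step.py "[-.15,.75,.35,2.35,3.6,.7,-1.7]" .14
```

```text
fk err [-0.01 -0.05  0.01]
   step mm 59 deg 9.6 [  80. -161.  214.]
   step mm 58 deg 9.2 [  70. -119.  176.]
   step mm 56 deg 8.8 [ 54. -76. 144.]
   step mm 54 deg 8.3 [ 32. -33. 118.]
   step mm 20 deg 3.0 [ 23. -18. 110.]
N 4.376349063903486 q0 [-0.29  0.8   0.59  2.28  2.99  0.95 -1.23] 12.75
[1.53, 5.64, -0.86, -0.155, 0.035, 0.054]
[3.05, 10.95, -2.58, -0.302, 0.08, 0.1]
[4.55, 15.76, -5.04, -0.441, 0.132, 0.137]
[6.06, 19.98, -8.09, -0.571, 0.19, 0.163]
[6.63, 21.39, -9.36, -0.618, 0.213, 0.17]
```

```bash
cat > cart.py <<'E'
# usage: u v z phi yawdeg n
import sys
from plan import *
from h import log
log(s)
u,v,z,phi,yaw,n=map(float,sys.argv[1:7]);n=int(n)
P,r=pose(u,v,z,phi,np.pi,np.radians(yaw))
p0=s["eef_pos"];r0=E_('xyz',s["tool_rot"])
print(s["clock"],"q",q0,"cab",np.round(tocab(p0),1),"F",s["force"],"w",s["width"])
tz=E_('z',CY).inv()*r0;d=tz.apply([0,0,1]);print("phi",np.degrees(np.arcsin(-d[2])),"yaw",np.degrees(np.arctan2(d[1],d[0])),"yaxis z",tz.apply([0,1,0]))
w=(r0.inv()*r).as_rotvec();print("total mm",np.linalg.norm(P-p0),"deg",np.degrees(np.linalg.norm(w)))
q=q0
for i in range(1,n+1):
    t=i/n;ww=w*t;pp=p0+t*(P-p0)
    q,e=ik(pp,r0*R.from_rotvec(ww),q,3e-3)
    print([round(float(x),2) for x in r0.inv().apply(pp-p0)/10],[round(float(x),3) for x in ww],"| q",q,"e",round(e,3))
E
python3 cart.py -70 56 200 55 12 8
```

```text
fk err [-0.01 -0.05  0.01]
12.75 q [-0.29  0.8   0.59  2.28  2.99  0.95 -1.23] cab [  82.8 -201.3  257.4] F [-0.44 -0.25 -0.72] w 4.869664645359796
phi 21.48461729281438 yaw -37.179319903882266 yaxis z [ 0.24  0.73 -0.64]
total mm 304.6899974902901 deg 50.585172314798754
[0.43, 2.35, -2.96] [-0.104, 0.032, 0.022] | q [-0.28  0.72  0.55  2.33  3.07  0.88 -1.24] e 0.0
[0.87, 4.71, -5.92] [-0.207, 0.063, 0.043] | q [-0.26  0.65  0.51  2.36  3.15  0.79 -1.27] e 0.0
[1.3, 7.06, -8.89] [-0.311, 0.095, 0.065] | q [-0.22  0.58  0.45  2.39  3.24  0.7  -1.31] e 0.0
[1.74, 9.42, -11.85] [-0.414, 0.126, 0.086] | q [-0.18  0.52  0.38  2.41  3.33  0.61 -1.37] e 0.0
[2.17, 11.77, -14.81] [-0.518, 0.158, 0.108] | q [-0.11  0.47  0.28  2.42  3.44  0.52 -1.44] e 0.0
[2.61, 14.13, -17.77] [-0.621, 0.19, 0.13] | q [-0.01  0.43  0.16  2.42  3.56  0.44 -1.55] e 0.0
[3.04, 16.48, -20.73] [-0.725, 0.221, 0.151] | q [ 0.11  0.41  0.    2.43  3.71  0.37 -1.69] e 0.0
[3.48, 18.84, -23.69] [-0.828, 0.253, 0.173] | q [ 0.25  0.4  -0.18  2.43  3.87  0.31 -1.84] e 0.0
```

```bash
python3 cart.py -75 56 120 58 14 8
```

```text
fk err [-0.01 -0.05  0.01]
12.75 q [-0.29  0.8   0.59  2.28  2.99  0.95 -1.23] cab [  82.8 -201.3  257.4] F [-0.44 -0.25 -0.72] w 4.869664645359796
phi 21.48461729281438 yaw -37.179319903882266 yaxis z [ 0.24  0.73 -0.64]
total mm 331.61558893944573 deg 52.24747144588868
[1.15, 2.98, -2.64] [-0.107, 0.036, 0.016] | q [-0.27  0.74  0.55  2.33  3.07  0.89 -1.25] e 0.0
[2.3, 5.96, -5.28] [-0.214, 0.072, 0.032] | q [-0.25  0.69  0.5   2.37  3.15  0.83 -1.27] e 0.0
[3.45, 8.94, -7.93] [-0.321, 0.108, 0.047] | q [-0.21  0.65  0.44  2.4   3.24  0.76 -1.31] e 0.0
[4.59, 11.92, -10.57] [-0.428, 0.144, 0.063] | q [-0.16  0.61  0.37  2.42  3.33  0.7  -1.36] e 0.0
[5.74, 14.9, -13.21] [-0.535, 0.18, 0.079] | q [-0.1   0.59  0.29  2.44  3.43  0.63 -1.42] e 0.0
[6.89, 17.88, -15.85] [-0.642, 0.216, 0.095] | q [ 0.32  0.58 -0.31  2.44  3.03  0.51 -0.95] e 0.001
[8.04, 20.86, -18.49] [-0.749, 0.252, 0.111] | q [ 0.68  0.71 -0.85  2.44  2.49  0.53 -0.36] e 0.001
[9.19, 23.84, -21.14] [-0.856, 0.288, 0.127] | q [ 0.86  0.92 -1.22  2.44  2.09  0.68  0.07] e 0.004
```

Call:
carry_out([
  [[0.9, 2.6, -2.7, -0.105, 0.034, 0.019, 0.5], [1.8, 5.3, -5.5, -0.21, 0.068, 0.038, 0.5], [2.7, 8, -8.4, -0.315, 0.1, 0.056, 0.5], [3.6, 10.6, -11.2, -0.42, 0.135, 0.075, 0.5], [4.4, 13.3, -14, -0.525, 0.17, 0.095, 0.5]],
])

```text
clock: 13.17
eef_pos: [581.5, -80.0, 194.2]
tool_rot: [-2.771, 0.67, -2.655]
force: [0.4, 0.3, -1.1]
width: 5.3
```

```bash
python3 cart.py -65 56 110 64 14 6;python3 cart.py -55 56 100 62 14 6
```

```text
fk err [ 0.   -0.05 -0.  ]
13.1667 q [-0.11  0.53  0.3   2.44  3.43  0.59 -1.43] cab [-19.2 -43.3 194.2] F [ 0.45  0.34 -1.13] w 5.2740278917244146
phi 46.92696655962053 yaw -14.169582706147157 yaxis z [-0.07  0.96 -0.28]
total mm 137.94235314933886 deg 23.025362045330688
[1.04, 2.04, 0.24] [-0.056, 0.037, 0.003] | q [-0.08  0.53  0.25  2.43  3.48  0.53 -1.47] e 0.0
[2.08, 4.07, 0.49] [-0.111, 0.075, 0.006] | q [-0.04  0.53  0.19  2.42  3.53  0.48 -1.51] e 0.0
[3.12, 6.11, 0.73] [-0.167, 0.112, 0.008] | q [-0.    0.54  0.13  2.41  3.58  0.42 -1.56] e 0.0
[4.17, 8.14, 0.97] [-0.222, 0.149, 0.011] | q [ 0.04  0.55  0.05  2.39  3.63  0.37 -1.6 ] e 0.0
[5.21, 10.18, 1.22] [-0.278, 0.187, 0.014] | q [ 0.09  0.57 -0.03  2.38  3.68  0.31 -1.65] e 0.0
[6.25, 12.21, 1.46] [-0.333, 0.224, 0.017] | q [ 0.14  0.59 -0.11  2.36  3.74  0.26 -1.7 ] e 0.0
fk err [ 0.   -0.05 -0.  ]
13.1667 q [-0.11  0.53  0.3   2.44  3.43  0.59 -1.43] cab [-19.2 -43.3 194.2] F [ 0.45  0.34 -1.13] w 5.2740278917244146
phi 46.92696655962053 yaw -14.169582706147157 yaxis z [-0.07  0.96 -0.28]
total mm 141.40868648732814 deg 21.9720003448387
[1.02, 2.07, 0.48] [-0.055, 0.032, 0.004] | q [-0.08  0.54  0.25  2.43  3.48  0.55 -1.47] e 0.0
[2.04, 4.14, 0.95] [-0.111, 0.063, 0.008] | q [-0.04  0.55  0.19  2.42  3.53  0.51 -1.51] e 0.0
[3.06, 6.21, 1.43] [-0.166, 0.095, 0.011] | q [-0.01  0.56  0.14  2.41  3.58  0.47 -1.55] e 0.0
[4.08, 8.28, 1.9] [-0.222, 0.126, 0.015] | q [ 0.03  0.58  0.07  2.4   3.63  0.43 -1.59] e 0.0
[5.1, 10.35, 2.38] [-0.277, 0.158, 0.019] | q [ 0.07  0.6   0.01  2.39  3.67  0.39 -1.63] e 0.0
[6.12, 12.42, 2.85] [-0.333, 0.19, 0.023] | q [ 0.12  0.63 -0.06  2.37  3.72  0.35 -1.67] e 0.0
```

Call:
carry_out([
  [[1, 2.1, 0.5, -0.055, 0.032, 0.004, 0.5], [2, 4.1, 1, -0.111, 0.063, 0.008, 0.5], [3.1, 6.2, 1.4, -0.166, 0.095, 0.011, 0.5], [4.1, 8.3, 1.9, -0.222, 0.126, 0.015, 0.5], [5.1, 10.4, 2.4, -0.277, 0.158, 0.019, 0.5]],
])

```text
clock: 13.58
eef_pos: [539.8, -4.3, 114.7]
tool_rot: [-3.081, 0.521, -2.718]
force: [-0.7, 0.1, -0.8]
width: 4.6
```

```bash
python3 cart.py -75 56 60 66 14 3;python3 cart.py -76 56 14 66 14 5
```

```text
fk err [ 0.01 -0.04 -0.01]
13.5833 q [ 0.07  0.61  0.02  2.38  3.68  0.39 -1.64] cab [-47.1  38.6 114.7] F [-0.66  0.08 -0.79] w 4.6491022136486855
phi 59.96634703209903 yaw 7.340266875480775 yaxis z [-0.22  0.97 -0.05]
total mm 63.81716326516471 deg 6.741363936746148
[1.56, 0.86, 1.16] [-0.019, 0.034, 0.0] | q [ 0.06  0.64  0.01  2.39  3.68  0.39 -1.64] e 0.0
[3.13, 1.72, 2.31] [-0.039, 0.068, 0.001] | q [ 0.06  0.67  0.01  2.39  3.68  0.38 -1.64] e 0.0
[4.69, 2.59, 3.47] [-0.058, 0.102, 0.001] | q [ 0.06  0.71  0.    2.39  3.68  0.38 -1.64] e 0.0
fk err [ 0.01 -0.04 -0.01]
13.5833 q [ 0.07  0.61  0.02  2.38  3.68  0.39 -1.64] cab [-47.1  38.6 114.7] F [-0.66  0.08 -0.79] w 4.6491022136486855
phi 59.96634703209903 yaw 7.340266875480775 yaxis z [-0.22  0.97 -0.05]
total mm 106.20339186918835 deg 6.741363936746148
[1.41, 0.57, 1.48] [-0.012, 0.02, 0.0] | q [ 0.05  0.65  0.03  2.39  3.66  0.42 -1.62] e 0.0
[2.83, 1.14, 2.96] [-0.023, 0.041, 0.0] | q [ 0.04  0.69  0.04  2.4   3.65  0.45 -1.61] e 0.0
[4.24, 1.71, 4.44] [-0.035, 0.061, 0.001] | q [ 0.03  0.74  0.05  2.4   3.64  0.47 -1.59] e 0.0
[5.65, 2.28, 5.92] [-0.047, 0.082, 0.001] | q [ 0.02  0.79  0.06  2.4   3.63  0.49 -1.58] e 0.0
[7.07, 2.85, 7.4] [-0.058, 0.102, 0.001] | q [ 0.02  0.83  0.06  2.4   3.63  0.51 -1.57] e 0.0
```

Call:
carry_out([
  [[0, 0, 0, 0, 0, -0.12, 0.5], [0, 0, 0, 0, 0, -0.24, 0.5], [0, 0, 0, 0, 0, -0.36, 0.5], [0, 0, 0, 0, 0, -0.48, 0.5], [0, 0, 0, 0, 0, -0.6, 0.5]],
])

```text
clock: 14.0
eef_pos: [540.2, -4.9, 114.9]
tool_rot: [-2.779, 0.389, -2.057]
force: [-0.4, -0.5, 0.4]
width: 5.1
```

```bash
sed -i 's/P,r=pose(u,v,z,phi,np.pi,/P,r=pose(u,v,z,phi,0.,/' cart.py; python3 cart.py -47 45 115 61 12 5 | cut -c1-150
```

```text
fk err [ 0.01 -0.04 -0.  ]
14.0 q [-0.05  0.62  0.19  2.39  3.85  0.46 -1.22] cab [-46.8  38.  114.9] F [-0.36 -0.49  0.41] w 5.052520017353063
phi 59.89569281212412 yaw 7.144073458241072 yaxis z [-0.66  0.68 -0.33]
total mm 7.051072104137306 deg 143.3460687004209
[-0.1, 0.1, 0.01] [-0.001, -0.012, -0.5] | q [-0.13  0.64  0.32  2.39  3.97  0.53 -0.83] e 0.0
[-0.2, 0.2, 0.01] [-0.002, -0.024, -1.0] | q [-0.2   0.66  0.43  2.39  4.07  0.6  -0.43] e 0.0
[-0.3, 0.29, 0.02] [-0.003, -0.036, -1.501] | q [-0.26  0.68  0.53  2.39  4.16  0.66 -0.02] e 0.0
[-0.41, 0.39, 0.02] [-0.004, -0.048, -2.001] | q [-0.29  0.69  0.58  2.38  4.21  0.68  0.43] e 0.0
[-0.51, 0.49, 0.03] [-0.005, -0.06, -2.501] | q [-0.26  0.67  0.52  2.37  4.21  0.62  0.93] e 0.0
```

Rolling works. I'll continue it so the camera side is on top.

Call:
carry_out([
  [[0, 0, 0, 0, 0, -0.12, 0.5], [0, 0, 0, 0, 0, -0.24, 0.5], [0, 0, 0, 0, 0, -0.36, 0.5], [0, 0, 0, 0, 0, -0.48, 0.5], [0, 0, 0, 0, 0, -0.6, 0.5]],
])

```text
clock: 14.42
eef_pos: [540.2, -4.6, 115.0]
tool_rot: [-2.63, 0.128, -1.495]
force: [0.9, 0.4, 0.1]
width: 4.8
```

Call:
carry_out([
  [[0, 0, 0, 0, 0, -0.12, 0.5], [0, 0, 0, 0, 0, -0.24, 0.5], [0, 0, 0, 0, 0, -0.36, 0.5], [0, 0, 0, 0, 0, -0.48, 0.5], [0, 0, 0, 0, 0, -0.6, 0.5]],
])

```text
clock: 14.83
eef_pos: [540.2, -4.5, 115.0]
tool_rot: [-2.642, -0.169, -0.971]
force: [0.5, 0.6, 0.6]
width: 4.7
```

```bash
python3 cart.py -47 45 115 61 12 5 | cut -c1-150
```

```text
fk err [ 0.01 -0.03  0.  ]
14.8333 q [-0.27  0.68  0.52  2.39  4.09  0.63 -0.27] cab [-46.8  38.3 115. ] F [0.46 0.57 0.61] w 4.691479472276375
phi 59.89192161415544 yaw 7.206358510931981 yaxis z [-0.77 -0.44 -0.47]
total mm 6.749916586019559 deg 74.58958887516042
[-0.12, -0.06, 0.01] [0.005, -0.009, -0.26] | q [-0.3   0.69  0.57  2.39  4.13  0.67 -0.05] e 0.0
[-0.25, -0.11, 0.01] [0.01, -0.017, -0.52] | q [-0.33  0.71  0.62  2.39  4.18  0.7   0.16] e 0.0
[-0.37, -0.17, 0.02] [0.015, -0.026, -0.781] | q [-0.33  0.71  0.64  2.38  4.21  0.71  0.4 ] e 0.0
[-0.49, -0.22, 0.02] [0.019, -0.034, -1.041] | q [-0.3   0.69  0.58  2.38  4.21  0.67  0.66] e 0.0
[-0.61, -0.28, 0.03] [0.024, -0.043, -1.301] | q [-0.26  0.67  0.52  2.37  4.21  0.62  0.93] e 0.0
```

Call:
carry_out([
  [[0, 0, 0, 0, 0, -0.12, 0.5], [0, 0, 0, 0, 0, -0.24, 0.5], [0, 0, 0, 0, 0, -0.36, 0.5], [0, 0, 0, 0, 0, -0.48, 0.5], [0, 0, 0, 0, 0, -0.6, 0.5]],
])

```text
clock: 15.25
eef_pos: [540.2, -4.5, 114.9]
tool_rot: [-2.813, -0.418, -0.398]
force: [0.5, 0.5, 0.0]
width: 5.1
```

Call:
carry_out([
  [[0, 0, 0, 0, 0, -0.12, 0.5], [0, 0, 0, 0, 0, -0.24, 0.5], [0, 0, 0, 0, 0, -0.36, 0.5], [0, 0, 0, 0, 0, -0.48, 0.5], [0, 0, 0, 0, 0, -0.6, 0.5]],
])

```text
clock: 15.67
eef_pos: [540.1, -4.4, 114.9]
tool_rot: [-3.125, -0.525, 0.268]
force: [0.5, 0.3, -0.5]
width: 4.9
```

```bash
python3 cart.py -47 45 115 61 12 2 | cut -c1-150;python3 cart.py -76 56 40 66 14 4
python3 - <<'E'
from cell import *
import cv2
d=get_image("wrist");cv2.imwrite("pics/w8.png",d["img"])
E
```

```text
fk err [ 0.02 -0.03  0.  ]
15.6667 q [-0.41  0.75  0.75  2.4   4.2   0.78  0.8 ] cab [-46.8  38.4 114.9] F [ 0.46  0.32 -0.47] w 4.903729441490353
phi 59.90457825661719 yaw 7.251297371509967 yaxis z [ 0.1  -0.99 -0.01]
total mm 6.577777772903591 deg 6.329259973660612
[0.02, -0.33, 0.01] [0.02, -0.01, -0.05] | q [-0.35  0.71  0.65  2.38  4.21  0.71  0.86] e 0.0
[0.04, -0.66, 0.02] [0.041, -0.02, -0.101] | q [-0.26  0.67  0.52  2.37  4.21  0.62  0.93] e 0.0
fk err [ 0.02 -0.03  0.  ]
15.6667 q [-0.41  0.75  0.75  2.4   4.2   0.78  0.8 ] cab [-46.8  38.4 114.9] F [ 0.46  0.32 -0.47] w 4.903729441490353
phi 59.90457825661719 yaw 7.251297371509967 yaxis z [ 0.1  -0.99 -0.01]
total mm 82.27071957457603 deg 10.254771339898744
[-1.53, -0.48, 1.28] [0.013, -0.027, -0.033] | q [-0.4   0.79  0.74  2.4   4.2   0.8   0.84] e 0.0
[-3.06, -0.97, 2.57] [0.026, -0.054, -0.067] | q [-0.4   0.83  0.73  2.41  4.19  0.82  0.88] e 0.0
[-4.59, -1.45, 3.85] [0.039, -0.08, -0.1] | q [-0.4   0.87  0.72  2.41  4.19  0.83  0.92] e 0.0
[-6.13, -1.94, 5.14] [0.052, -0.107, -0.134] | q [-0.4   0.91  0.72  2.41  4.18  0.85  0.95] e 0.0
```

View pics/w8.png

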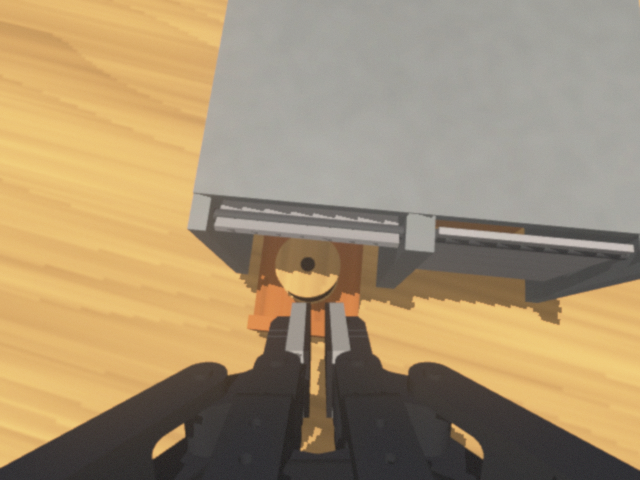

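Call:
carry_out([
  [[-1.5, -0.5, 1.3, 0.013, -0.027, -0.033, 0.5], [-3, -1, 2.6, 0.026, -0.054, -0.067, 0.5], [-4.6, -1.4, 3.8, 0.039, -0.08, -0.1, 0.5], [-6.1, -1.9, 5.1, 0.052, -0.107, -0.134, 0.5], [-6.1, -1.9, 5.1, 0.052, -0.107, -0.134, 0.5]],
])

```text
clock: 16.13
eef_pos: [506.4, 8.6, 37.6]
tool_rot: [-3.135, -0.414, 0.412]
force: [-0.4, -0.3, 0.3]
width: 4.9
```

```bash
python3 cart.py -76 56 14 66 14 2
```

```text
fk err [ 0.02 -0.03  0.  ]
16.1333 q [-0.39  0.92  0.71  2.41  4.18  0.85  0.95] cab [-77.8  57.1  37.6] F [-0.38 -0.34  0.34] w 4.892301921361245
phi 66.28878133798048 yaw 14.480600455961964 yaxis z [ 0.24 -0.97 -0.01]
total mm 23.71664993211175 deg 0.5110257599660509
[-0.41, 0.08, 1.11] [-0.002, 0.003, -0.003] | q [-0.39  0.95  0.71  2.41  4.15  0.88  0.97] e 0.0
[-0.81, 0.16, 2.22] [-0.003, 0.005, -0.007] | q [-0.39  0.99  0.7   2.41  4.11  0.9   1.  ] e 0.0
```

Call:
carry_out([
  [[-0.4, 0.1, 1.1, 0, 0, 0, 0.5], [-0.8, 0.2, 2.2, 0, 0, 0, 0.5], [-0.8, 0.2, 2.25, 0, 0, 0, 0.5]],
])

```text
clock: 16.38
eef_pos: [510.2, 6.7, 15.4]
tool_rot: [-3.137, -0.417, 0.41]
force: [0.1, 0.4, -0.1]
width: 5.0
```

```bash
python3 cart.py -56 56 14 64 14 2; python3 cart.py -30 56 14 56 14 5
```

```text
fk err [ 0.02 -0.03  0.  ]
16.3833 q [-0.38  0.98  0.7   2.4   4.12  0.89  0.99] cab [-74.4  54.5  15.4] F [ 0.15  0.42 -0.12] w 5.024015464056112
phi 66.08016006134659 yaw 14.117398965025385 yaxis z [ 0.23 -0.97 -0.  ]
total mm 18.476724224909134 deg 2.135501701575304
[0.8, 0.14, 0.43] [-0.0, 0.018, -0.004] | q [-0.38  0.99  0.7   2.39  4.11  0.91  0.99] e 0.0
[1.61, 0.29, 0.87] [-0.001, 0.036, -0.008] | q [-0.38  1.    0.7   2.38  4.09  0.92  1.  ] e 0.0
fk err [ 0.02 -0.03  0.  ]
16.3833 q [-0.38  0.98  0.7   2.4   4.12  0.89  0.99] cab [-74.4  54.5  15.4] F [ 0.15  0.42 -0.12] w 5.024015464056112
phi 66.08016006134659 yaw 14.117398965025385 yaxis z [ 0.23 -0.97 -0.  ]
total mm 44.409453527146546 deg 10.091890581093613
[0.78, 0.18, 0.38] [-0.0, 0.035, -0.002] | q [-0.38  1.    0.7   2.4   4.09  0.94  1.02] e 0.0
[1.57, 0.36, 0.76] [-0.0, 0.07, -0.003] | q [-0.37  1.01  0.7   2.41  4.06  0.98  1.05] e 0.0
[2.35, 0.54, 1.13] [-0.0, 0.106, -0.005] | q [-0.36  1.03  0.69  2.41  4.02  1.03  1.08] e 0.0
[3.13, 0.72, 1.51] [-0.0, 0.141, -0.007] | q [-0.35  1.05  0.68  2.41  3.99  1.07  1.1 ] e 0.0
[3.92, 0.9, 1.89] [-0.0, 0.176, -0.008] | q [-0.34  1.06  0.68  2.41  3.96  1.12  1.13] e 0.0
```

Call:
carry_out([
  [[0.8, 0.2, 0.4, 0, 0.035, 0, 0.5], [1.6, 0.4, 0.8, 0, 0.07, 0, 0.5], [2.4, 0.5, 1.1, 0, 0.106, 0, 0.5], [3.1, 0.7, 1.5, 0, 0.141, 0, 0.5], [3.9, 0.9, 1.9, 0, 0.176, 0, 0.5]],
])

```text
clock: 16.8
eef_pos: [552.0, 15.5, 15.4]
tool_rot: [-3.136, -0.593, 0.407]
force: [-6.1, -0.2, 4.5]
width: 4.7
```

```bash
python3 cart.py -6 56 13.5 48 13 5
python3 - <<'E'
from cell import *
import cv2
d=get_image("wrist");cv2.imwrite("pics/w9.png",d["img"])
E
```

```text
fk err [ 0.01 -0.04  0.  ]
16.8 q [-0.34  1.06  0.67  2.41  3.96  1.12  1.12] cab [-31.6  56.   15.4] F [-6.12 -0.2   4.51] w 4.66587478189238
phi 56.00796740486068 yaw 13.913928155519516 yaxis z [ 0.23 -0.97 -0.  ]
total mm 25.678117822488502 deg 8.031227815224588
[0.39, 0.12, 0.31] [-0.002, 0.028, 0.001] | q [-0.33  1.08  0.67  2.42  3.94  1.16  1.14] e 0.0
[0.78, 0.24, 0.62] [-0.004, 0.056, 0.002] | q [-0.32  1.09  0.66  2.42  3.91  1.2   1.16] e 0.0
[1.18, 0.36, 0.93] [-0.006, 0.084, 0.003] | q [-0.31  1.11  0.65  2.42  3.89  1.24  1.18] e 0.0
[1.57, 0.48, 1.24] [-0.007, 0.112, 0.003] | q [-0.3   1.12  0.64  2.43  3.86  1.28  1.2 ] e 0.0
[1.96, 0.6, 1.55] [-0.009, 0.14, 0.004] | q [-0.29  1.14  0.63  2.43  3.84  1.32  1.22] e 0.0
```

View pics/w9.png

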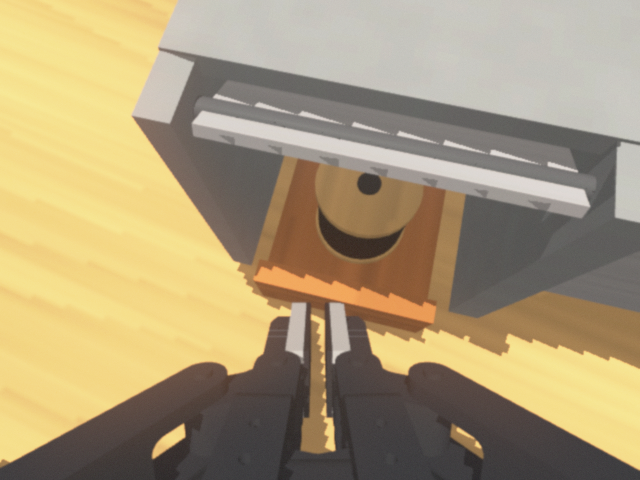

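The fingers are pushing the low board (pixels 255–435, row 300) and the caddy is entering straight.

Call:
carry_out([
  [[0.4, 0.1, 0.3, 0, 0.028, 0, 0.5], [0.8, 0.3, 0.6, 0, 0.056, 0, 0.5], [1.2, 0.4, 0.9, 0, 0.084, 0, 0.5], [1.6, 0.5, 1.2, 0, 0.112, 0, 0.5], [2.0, 0.7, 1.5, 0, 0.14, 0, 0.5]],
])

```text
clock: 17.27
eef_pos: [578.1, 19.7, 13.9]
tool_rot: [-3.135, -0.733, 0.407]
force: [-4.7, -0.0, 3.3]
width: 5.1
```

```bash
python3 cart.py 15 56 13.5 37 12 5
python3 - <<'E'
from cell import *
import cv2
d=get_image("wrist");cv2.imwrite("pics/w10.png",d["img"])
E
```

```text
fk err [ 0.01 -0.04 -0.  ]
17.2667 q [-0.28  1.14  0.63  2.42  3.86  1.31  1.22] cab [-5.2 55.5 13.9] F [-4.69 -0.05  3.3 ] w 5.070975847810601
phi 47.988769356165534 yaw 13.924724644724918 yaxis z [ 0.24 -0.97 -0.01]
total mm 20.226112238043076 deg 11.112749724041404
[0.29, 0.09, 0.27] [-0.005, 0.038, 0.003] | q [-0.27  1.16  0.62  2.43  3.82  1.37  1.25] e 0.0
[0.58, 0.17, 0.54] [-0.01, 0.077, 0.006] | q [-0.25  1.19  0.6   2.44  3.79  1.43  1.27] e 0.0
[0.86, 0.26, 0.81] [-0.014, 0.115, 0.009] | q [-0.21  1.19  0.52  2.44  3.75  1.45  1.34] e 0.0
[1.15, 0.34, 1.08] [-0.019, 0.153, 0.012] | q [-0.06  1.15  0.3   2.44  3.68  1.39  1.53] e 0.0
[1.44, 0.43, 1.35] [-0.024, 0.192, 0.015] | q [0.02 1.16 0.2  2.44 3.64 1.41 1.63] e 0.0
```

View pics/w10.png

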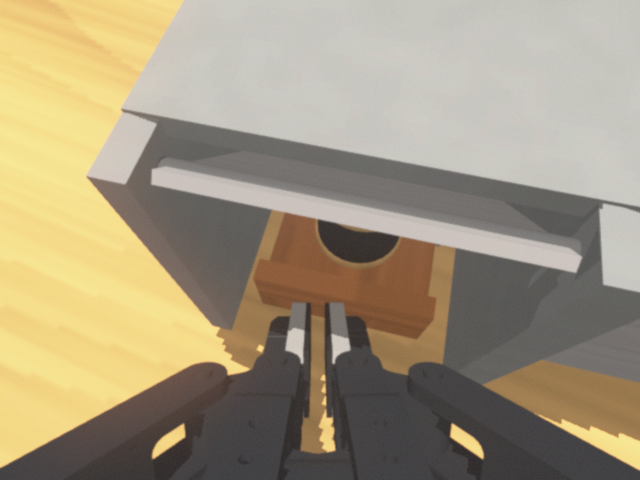

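```bash
for a in "10 56 13.5 34 13 5" "10 58 13.5 34 11 5" "20 58 13.5 27 11 5" "31 58 13.5 23 10 5" "31 58 13.5 23 8 5"; do echo "== $a"; python3 cart.py $a | tail -5; done
```

```text
== 10 56 13.5 34 13 5
[0.22, 0.05, 0.19] [-0.002, 0.049, 0.001] | q [-0.26  1.17  0.61  2.43  3.82  1.4   1.26] e 0.0
[0.44, 0.1, 0.39] [-0.004, 0.097, 0.001] | q [-0.11  1.13  0.39  2.44  3.74  1.35  1.46] e 0.0
[0.66, 0.15, 0.58] [-0.007, 0.146, 0.002] | q [ 0.2   1.1  -0.04  2.44  3.58  1.21  1.83] e 0.0
[0.88, 0.2, 0.77] [-0.009, 0.195, 0.002] | q [ 0.4   1.16 -0.31  2.44  3.49  1.18  2.1 ] e 0.0
[1.1, 0.25, 0.97] [-0.011, 0.243, 0.003] | q [ 0.48  1.22 -0.41  2.44  3.48  1.21  2.21] e 0.0
== 10 58 13.5 34 11 5
[0.23, 0.01, 0.2] [-0.007, 0.049, 0.005] | q [-0.26  1.17  0.61  2.44  3.81  1.4   1.26] e 0.0
[0.45, 0.02, 0.4] [-0.015, 0.097, 0.01] | q [0.11 1.07 0.06 2.44 3.59 1.18 1.72] e 0.0
[0.68, 0.04, 0.6] [-0.022, 0.146, 0.016] | q [ 0.54  1.18 -0.55  2.44  3.28  1.06  2.33] e 0.0
[0.91, 0.05, 0.8] [-0.03, 0.195, 0.021] | q [ 0.82  1.45 -1.    2.44  3.    1.09  2.91] e 0.003
[1.14, 0.06, 1.0] [-0.037, 0.243, 0.026] | q [ 0.84  1.49 -0.99  2.44  3.07  1.11  2.91] e 0.009
== 20 58 13.5 27 11 5
[0.37, 0.06, 0.33] [-0.008, 0.073, 0.005] | q [-0.25  1.19  0.6   2.44  3.8   1.44  1.2
[... 693 characters left out ...]
9] e 0.0
[2.12, 0.44, 1.89] [-0.043, 0.348, 0.026] | q [ 0.47  1.31 -0.4   2.43  3.52  1.38  2.23] e 0.0
[2.65, 0.55, 2.37] [-0.054, 0.435, 0.033] | q [ 0.49  1.39 -0.41  2.41  3.59  1.49  2.27] e 0.0
== 31 58 13.5 23 8 5
[0.53, 0.11, 0.47] [-0.017, 0.087, 0.011] | q [-0.11  1.12  0.36  2.44  3.71  1.31  1.46] e 0.0
[1.06, 0.22, 0.95] [-0.033, 0.174, 0.021] | q [ 0.5   1.19 -0.5   2.44  3.32  1.12  2.27] e 0.0
[1.59, 0.33, 1.42] [-0.05, 0.261, 0.032] | q [ 0.79  1.47 -0.93  2.44  3.14  1.16  2.82] e 0.0
[2.12, 0.44, 1.89] [-0.066, 0.348, 0.042] | q [ 0.81  1.56 -0.92  2.44  3.26  1.24  2.84] e 0.0
[2.65, 0.55, 2.37] [-0.083, 0.435, 0.053] | q [ 0.83  1.64 -0.91  2.42  3.38  1.29  2.86] e 0.0
```

Call:
carry_out([
  [[0.2, 0.05, 0.2, -0.004, 0.035, 0.003, 0.5], [0.4, 0.1, 0.4, -0.009, 0.07, 0.005, 0.5], [0.6, 0.13, 0.57, -0.013, 0.105, 0.008, 0.5], [0.85, 0.18, 0.76, -0.017, 0.14, 0.01, 0.5], [1.06, 0.22, 0.95, -0.022, 0.174, 0.013, 0.5]],
])

```text
clock: 17.73
eef_pos: [592.5, 23.2, 13.6]
tool_rot: [3.14, -0.907, 0.388]
force: [-1.6, -0.7, -1.7]
width: 4.9
```

```bash
python3 cart.py 31 58 13.5 23 10 6
python3 - <<'E'
from cell import *
import cv2
d=get_image("wrist");cv2.imwrite("pics/w11.png",d["img"])
E
```

```text
fk err [ 0.01 -0.04 -0.  ]
17.7333 q [-0.21  1.25  0.54  2.45  3.72  1.59  1.34] cab [ 9.6 56.5 13.6] F [-1.58 -0.67 -1.68] w 4.892183411250355
phi 38.014059637595565 yaw 12.154319889107228 yaxis z [ 0.21 -0.98  0.  ]
total mm 21.49417495699029 deg 15.171178513746352
[0.22, 0.05, 0.28] [-0.005, 0.044, 0.003] | q [ 0.42  1.19 -0.36  2.44  3.45  1.21  2.14] e 0.0
[0.43, 0.1, 0.56] [-0.011, 0.087, 0.007] | q [ 0.46  1.24 -0.41  2.44  3.45  1.26  2.21] e 0.0
[0.65, 0.15, 0.84] [-0.016, 0.131, 0.01] | q [ 0.47  1.28 -0.41  2.44  3.48  1.32  2.22] e 0.0
[0.87, 0.2, 1.12] [-0.022, 0.175, 0.013] | q [ 0.48  1.31 -0.41  2.43  3.52  1.38  2.24] e 0.0
[1.09, 0.26, 1.4] [-0.027, 0.218, 0.017] | q [ 0.49  1.35 -0.42  2.42  3.55  1.43  2.26] e 0.0
[1.3, 0.31, 1.68] [-0.033, 0.262, 0.02] | q [ 0.5   1.39 -0.42  2.41  3.59  1.48  2.28] e 0.0
```

View pics/w11.png

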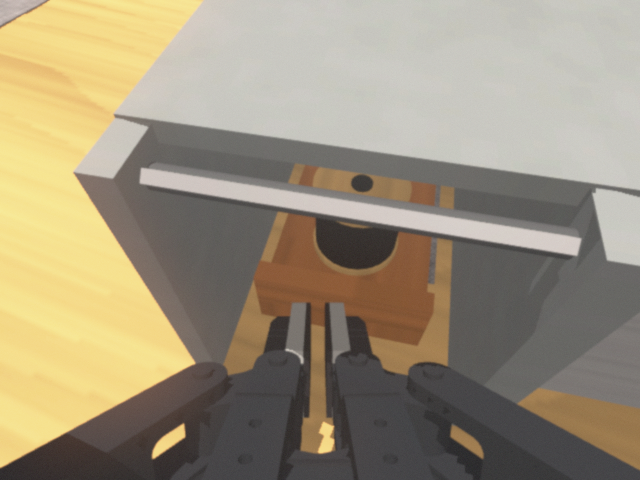

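Call:
carry_out([
  [[0.22, 0.05, 0.28, -0.005, 0.044, 0.003, 0.5], [0.43, 0.1, 0.56, -0.011, 0.087, 0.007, 0.5], [0.65, 0.15, 0.84, -0.016, 0.131, 0.01, 0.5], [0.87, 0.2, 1.12, -0.022, 0.175, 0.013, 0.5]],
])

```text
clock: 18.12
eef_pos: [606.7, 26.8, 13.6]
tool_rot: [3.138, -1.083, 0.366]
force: [-1.7, -0.3, 0.3]
width: 4.8
```

```bash
python3 cart.py 31 58 13.5 23 10 4
python3 - <<'E'
from cell import *
import cv2
d=get_image("wrist");cv2.imwrite("pics/w12.png",d["img"])
E
```

```text
fk err [ 0.01 -0.04 -0.01]
18.1167 q [-0.15  1.38  0.44  2.45  3.61  1.85  1.43] cab [24.2 57.6 13.6] F [-1.72 -0.28  0.31] w 4.752259620813738
phi 27.940157743629346 yaw 10.708744368039257 yaxis z [ 0.19 -0.98  0.  ]
total mm 6.83573140554598 deg 4.999404882342563
[0.08, 0.02, 0.15] [-0.003, 0.022, 0.002] | q [0.05 1.32 0.16 2.44 3.62 1.72 1.71] e 0.0
[0.15, 0.04, 0.3] [-0.006, 0.043, 0.004] | q [0.05 1.33 0.15 2.44 3.62 1.75 1.72] e 0.0
[0.23, 0.07, 0.45] [-0.008, 0.065, 0.006] | q [0.06 1.35 0.15 2.43 3.61 1.78 1.73] e 0.0
[0.3, 0.09, 0.61] [-0.011, 0.086, 0.007] | q [0.06 1.37 0.14 2.43 3.61 1.81 1.74] e 0.0
```

View pics/w12.png

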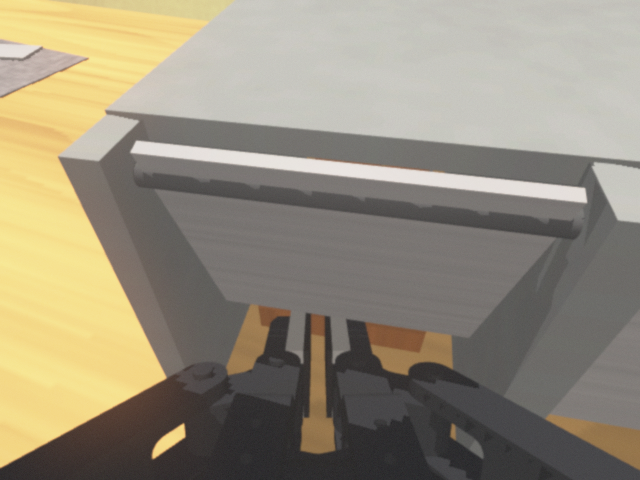

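```bash
python3 cart.py 34 58 13.5 23 10 4
```

```text
fk err [ 0.01 -0.04 -0.01]
18.1667 q [-0.15  1.38  0.44  2.45  3.61  1.85  1.43] cab [24.1 57.7 12.1] F [-0.42 -0.61 -3.42] w 4.7064345952362014
phi 27.900160025417502 yaw 10.739205668241857 yaxis z [ 0.19 -0.98  0.  ]
total mm 10.044033665026317 deg 4.9592600280337145
[0.15, 0.04, 0.2] [-0.003, 0.021, 0.002] | q [-0.06  1.35  0.31  2.44  3.61  1.8   1.57] e 0.0
[0.29, 0.08, 0.4] [-0.006, 0.043, 0.003] | q [-0.05  1.37  0.3   2.43  3.6   1.83  1.57] e 0.0
[0.44, 0.12, 0.6] [-0.009, 0.064, 0.005] | q [-0.05  1.38  0.29  2.43  3.6   1.85  1.58] e 0.0
[0.58, 0.16, 0.8] [-0.012, 0.086, 0.006] | q [-0.05  1.39  0.28  2.42  3.59  1.88  1.59] e 0.0
```

Call:
carry_out([
  [[0.1, 0.03, 0.2, -0.003, 0.022, 0.002, 0.5], [0.2, 0.05, 0.42, -0.006, 0.043, 0.004, 0.5], [0.3, 0.08, 0.64, -0.008, 0.065, 0.006, 0.5], [0.4, 0.1, 0.87, -0.011, 0.086, 0.007, 0.5]],
])

```text
clock: 18.5
eef_pos: [615.8, 29.7, 12.8]
tool_rot: [3.139, -1.169, 0.353]
force: [-6.9, 1.2, 0.9]
width: 4.7
```

```bash
python3 cart.py 34 58 13.5 23 10 2;  python3 - <<'E'
from cell import *
import cv2
d=get_image("wrist");cv2.imwrite("pics/w13.png",d["img"])
d=get_image("scene");cv2.imwrite("pics/s13.png",cv2.resize(d["img"][180:350,200:460],None,fx=3,fy=3))
E
```

```text
fk err [ 0.01 -0.04 -0.01]
18.5 q [-0.12  1.42  0.37  2.42  3.57  1.93  1.49] cab [33.6 58.9 12.8] F [-6.88  1.23  0.93] w 4.660978561196824
phi 23.01226514532853 yaw 10.063909819388833 yaxis z [ 0.18 -0.98  0.  ]
total mm 1.2167245308851276 deg 0.1111994606592802
[0.04, 0.05, -0.0] [-0.001, 0.0, 0.001] | q [-0.11  1.42  0.37  2.42  3.57  1.93  1.49] e 0.0
[0.08, 0.09, -0.01] [-0.001, 0.0, 0.002] | q [-0.11  1.42  0.37  2.42  3.57  1.93  1.49] e 0.0
```

View pics/w13.png

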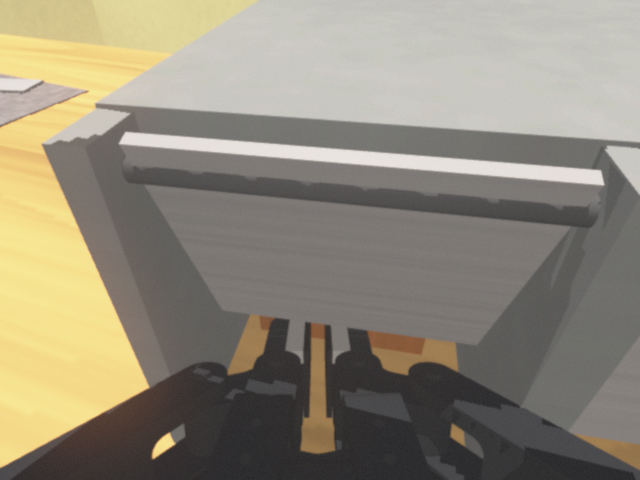

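View pics/s13.png

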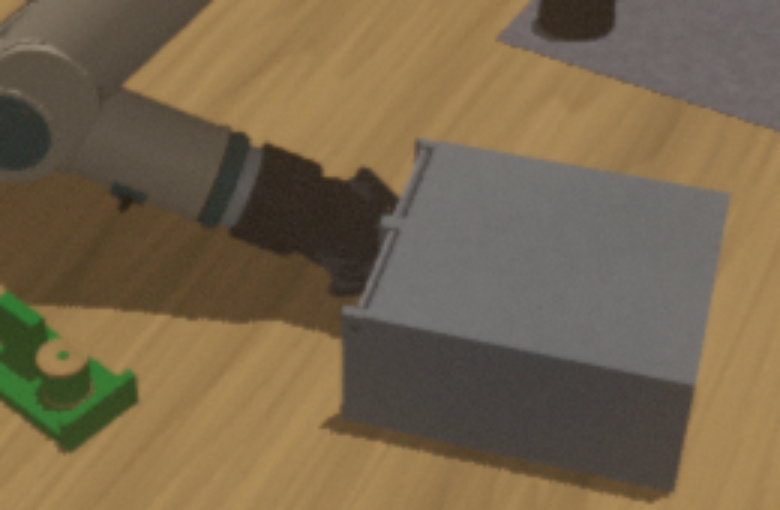

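The flap rests on the fingers only, and the low end is about 40 mm behind the flap plane. I'll back out the way I came, keeping low.

```bash
python3 cart.py 9 57 13 38 12 5
```

```text
fk err [ 0.01 -0.04 -0.01]
18.6 q [-0.11  1.42  0.36  2.42  3.57  1.93  1.49] cab [33.5 58.9 12.4] F [-2.11  1.06 -1.52] w 4.899737898849166
phi 23.001013014016056 yaw 10.080623198034436 yaxis z [ 0.17 -0.98 -0.  ]
total mm 24.607268378691835 deg 15.123227670919745
[-0.18, -0.05, -0.46] [0.006, -0.052, -0.004] | q [-0.13  1.39  0.39  2.44  3.59  1.87  1.47] e 0.0
[-0.36, -0.1, -0.91] [0.012, -0.105, -0.007] | q [ 0.17  1.26 -0.01  2.44  3.6   1.56  1.85] e 0.0
[-0.54, -0.14, -1.37] [0.017, -0.157, -0.011] | q [ 0.39  1.23 -0.31  2.44  3.5   1.33  2.12] e 0.0
[-0.72, -0.19, -1.82] [0.023, -0.209, -0.014] | q [ 0.47  1.21 -0.43  2.44  3.42  1.21  2.21] e 0.0
[-0.9, -0.24, -2.28] [0.029, -0.262, -0.018] | q [ 0.45  1.17 -0.42  2.44  3.38  1.13  2.19] e 0.0
```

Call:
carry_out([
  [[-0.18, -0.05, -0.46, 0.006, -0.052, -0.004, 0.5], [-0.36, -0.1, -0.91, 0.012, -0.105, -0.007, 0.5], [-0.54, -0.14, -1.37, 0.017, -0.157, -0.011, 0.5], [-0.72, -0.19, -1.82, 0.023, -0.209, -0.014, 0.5], [-0.9, -0.24, -2.28, 0.029, -0.262, -0.018, 0.5]],
])

```text
clock: 19.02
eef_pos: [591.9, 22.7, 13.7]
tool_rot: [3.138, -0.905, 0.387]
force: [0.5, 0.5, -0.7]
width: 4.9
```

```bash
python3 cart.py -28 56 13 55 14 5
```

```text
fk err [ 0.01 -0.04 -0.01]
19.0167 q [-0.18  1.23  0.49  2.46  3.7   1.55  1.39] cab [ 8.9 56.1 13.7] F [ 0.47  0.49 -0.69] w 4.868850536754645
phi 38.16431301904495 yaw 11.863669967166112 yaxis z [ 0.21 -0.98  0.  ]
total mm 36.91518443963136 deg 16.953977218381524
[-0.46, -0.15, -0.56] [0.005, -0.059, -0.005] | q [ 0.32  1.09 -0.25  2.44  3.44  1.09  2.01] e 0.0
[-0.91, -0.3, -1.12] [0.01, -0.118, -0.01] | q [ 0.31  1.04 -0.25  2.43  3.42  1.    1.99] e 0.0
[-1.37, -0.45, -1.68] [0.016, -0.176, -0.014] | q [ 0.29  1.   -0.24  2.43  3.4   0.9   1.97] e 0.0
[-1.83, -0.61, -2.24] [0.021, -0.235, -0.019] | q [ 0.27  0.96 -0.23  2.41  3.38  0.8   1.96] e 0.0
[-2.28, -0.76, -2.8] [0.026, -0.294, -0.024] | q [ 0.26  0.92 -0.22  2.4   3.37  0.7   1.94] e 0.0
```

Call:
carry_out([
  [[-0.46, -0.15, -0.56, 0.005, -0.059, -0.005, 0.5], [-0.9, -0.3, -1.1, 0.01, -0.118, -0.01, 0.5], [-1.4, -0.45, -1.7, 0.016, -0.176, -0.014, 0.5], [-1.8, -0.6, -2.2, 0.021, -0.235, -0.019, 0.5], [-2.3, -0.75, -2.8, 0.026, -0.294, -0.024, 0.5]],
])

```text
clock: 19.43
eef_pos: [555.9, 16.3, 13.4]
tool_rot: [3.141, -0.611, 0.419]
force: [0.1, 0.3, 0.5]
width: 4.9
```

```bash
python3 cart.py -85 52 90 66 12 5
python3 - <<'E'
from cell import *
import cv2
d=get_image("wrist");cv2.imwrite("pics/w14.png",d["img"])
E
```

```text
fk err [ 0.01 -0.04 -0.  ]
19.4333 q [-0.29  1.04  0.6   2.41  3.92  1.09  1.2 ] cab [-27.7  56.   13.4] F [0.09 0.3  0.51] w 4.941091800876809
phi 54.96944951931671 yaw 13.943134217797008 yaxis z [ 0.24 -0.97  0.  ]
total mm 95.75378221552425 deg 11.211185671442543
[-0.05, -0.2, -1.9] [-0.003, -0.039, 0.006] | q [-0.3   0.98  0.61  2.42  3.97  1.01  1.16] e 0.0
[-0.09, -0.4, -3.81] [-0.007, -0.077, 0.012] | q [-0.32  0.92  0.63  2.42  4.02  0.93  1.11] e 0.0
[-0.14, -0.59, -5.71] [-0.01, -0.116, 0.019] | q [-0.33  0.86  0.64  2.42  4.09  0.84  1.05] e 0.0
[-0.18, -0.79, -7.62] [-0.013, -0.154, 0.025] | q [-0.34  0.8   0.64  2.42  4.16  0.75  0.97] e 0.0
[-0.23, -0.99, -9.52] [-0.017, -0.193, 0.031] | q [-0.3   0.7   0.54  2.41  4.21  0.6   0.93] e 0.0
```

View pics/w14.png

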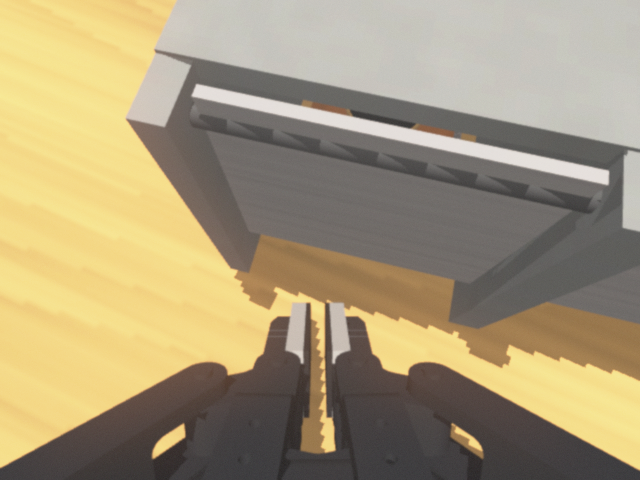

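The left flap now hangs down with nothing beneath it (lower edge from (258,235) to (470,285)). I'll back away and check.

Call:
carry_out([
  [[-0.05, -0.2, -1.9, -0.003, -0.039, 0.006, 0.5], [-0.1, -0.4, -3.8, -0.007, -0.077, 0.012, 0.5], [-0.15, -0.6, -5.7, -0.01, -0.116, 0.019, 0.5], [-0.2, -0.8, -7.6, -0.013, -0.154, 0.025, 0.5], [-0.2, -1, -9.5, -0.017, -0.193, 0.031, 0.5]],
])

```text
clock: 19.9
eef_pos: [499.4, 2.7, 89.4]
tool_rot: [-3.141, -0.418, 0.383]
force: [-0.1, 1.0, -0.6]
width: 4.9
```

Run:
```python
from cell import *
from h import *
s=read_state();d=get_image("wrist");cv2.imwrite("pics/w15.png",d["img"]);print(s["qpos"],s["eef_pos"])
T=np.block([[R.from_euler('xyz',s["tool_rot"]).as_matrix(),s["eef_pos"][:,None]],[np.zeros((1,3)),1]])@d["T_tool_cam"]
C=(cloud(d,T)-CO)@R.from_euler('z',CY).as_matrix()
for nm,v in(("L",48),("R",-48)):
    for z in(35,50,65,80):
        m=(abs(C[...,1]-v)<30)&(abs(C[...,2]-z)<4)&(C[...,0]>-9)&(C[...,0]<70)
        print(nm,z,m.sum(),np.round(np.percentile(C[m][:,0],[5,50,95]),1) if m.sum()>5 else None)
d=get_image("top");cv2.imwrite("pics/t15.png",d["img"]);d=get_image("scene");cv2.imwrite("pics/s15.png",d["img"])
```

```text
[-0.32227957  0.71577684  0.58178146  2.41429583  4.22792464  0.6259948
  0.90793496] [499.37002903   2.70466677  89.36344695]
L 35 581 [-2.9 -2.5 -2.2]
L 50 732 [-3.  -2.6 -2.2]
L 65 922 [-3.  -2.6 -2.2]
L 80 1168 [-3.1 -2.6 -2.2]
R 35 629 [-3.  -2.6 -2.2]
R 50 861 [-3.  -2.6 32.7]
R 65 944 [-3.  -2.6 -2.2]
R 80 967 [-3.  -2.6 -2.1]
```

View pics/w15.png

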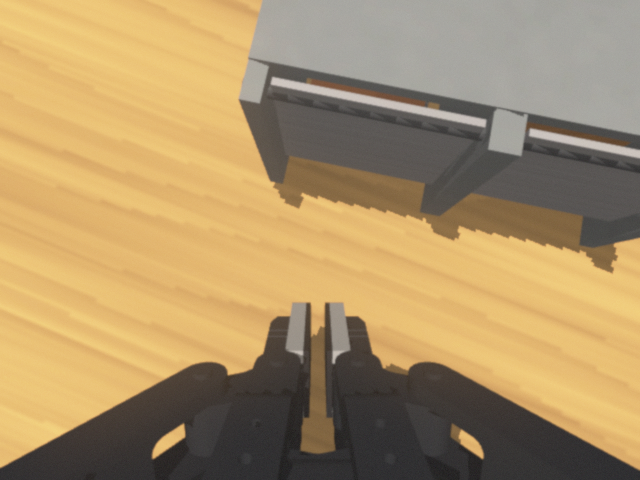

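View pics/t15.png

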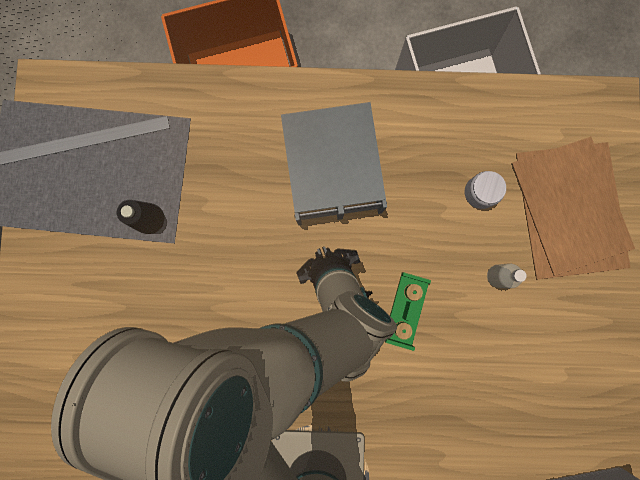

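Both flaps measure flat and vertical in the flap plane. The cone, oiler, tin and green look-alike are at the same pixels as at the start, and the robot is clear of everything, so I'm handing in.

```bash
python3 -c "
from cell import *
print(finish_job(), read_state()['force'])"
```

```text
the job is handed in; nothing more can be done
the job is handed in; nothing more can be done
```

The brown caddy is in the left bay, tall end first, and both flaps hang shut. I handed the job in at about 20 s; the limit is 67 s.

- **Choosing the bay:** I picked the caddy up by its fin and used its tall end to push the left flap gently. It went in 46 mm with no resistance, past the point where a blocked flap would stop, so the left bay was the empty one. I never touched the right flap.
- **Pushing it in:** I set the caddy down in the mouth and pushed its low end, first with the tool vertical. I then flipped the wrist and pushed with the fingers tilted forward until the low end was about 40 mm behind the flap plane. The highest force reported was about 7–8 N.
- **Last checks:**
    - In the wrist depth image both flaps stood flat and vertical at the same depth. A few stray readings at one height on the right came from beyond the flap plane.
    - The top view showed the cone, oiler, tin and green look-alike where they started, and the arm clear of everything.
- **Not confirmed directly:** With the flap shut I could not see the whole caddy. That it stands upright and fully inside is inferred from the push depth, the pictures taken on the way in, and the flap falling shut.
- **Tight spots:** Some joints came close to their limits: joint 4 reached 2.46 of 2.47, joint 5 reached 4.23 of 4.24, and joint 6 fell to 0.24 with a lower limit of 0.23. No reading showed a limit passed.

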